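# Put the profile gauges away in the keyed storage case

### The arm

A 7-joint arm with a two-finger parallel gripper is mounted at the origin on the work surface; the furniture and walls round the work are solid. World frame = base frame: x ahead of the robot, y to its left, z up, the work surface at z = 0. Lengths are in m, angles in rad, forces in N, time in s.
With the tool pointing down it reaches from about 0.35 to 0.775 m from the base axis. Payload 3.1 kg.
Tool frame: the origin (TCP) lies at the very end of the fingers, on their centre line; the grasp point (between the pads) lies manip.grip_depth behind it (manip.grip_depth is the distance from the TCP to the grasp point, in m); z points along the fingers, y is the line along which they close (so a half turn about z gives the same grasp; the last joint's range is limited). The gripper opens to 85 mm and grips with 20 to 120 N. Pads are 22 mm wide; open, the fingers measure 114 mm over their backs; the gripper's body (76 mm by 85 mm) begins 54 mm behind the grasp point. The pads swing forward as they close: fully open they stand 13 mm farther back than shut.
Start: joints at [1.148, 0.311, 0.014, 1.512, -0.004, 1.319, -0.027], TCP at [0.204, -0.511, 0.231] pointing down, gripper open.
Joint ranges: [-2.7, 2.7], [-0.3, 1.91], [-1.27, 1.3], [0.12, 2.57], [-1.44, 4.58], [0.2, 2.03], [-3.05, 3.05]. Speed limits (rad/s): [2.79, 2.79, 3.14, 3.14, 3.14, 3.14, 3.14].

### API

Orientations are given as a rotation vector (axis times angle).
In Python, from rig import monitor, imaging, manip gives the robot as it stands.
- The arm moves only by the tool drive_tool, never from a script. Its argument "rows" is a list of rows, each an object of numbers: "wx", "wy", "wz": the turn, a rotation vector about the tool's x, y, z in degrees; "x", "y", "z": the shift along the tool's x, y, z in mm; "fingers": the opening, from -1 (shut) to 1 (fully open), so that 0 is half open. In form: [{"wx": .., "wy": .., "wz": .., "x": .., "y": .., "z": .., "fingers": ..}, ...]. A call has 1 to 10 rows; each row is the pose to reach, as a shift and turn from the pose commanded when the call began, along the tool's axes at that moment; what a row does not reach only later rows make up. A row lasts 1/12 s, in which the tool goes at most 41.7 mm and 7.16 degrees, less where a joint would pass 70% of its speed; a pose out of reach is approached as far as the arm can. A call with a gripper value outside its range is refused whole. The fingers move at their own pace and stop on an object; "grip_force" is the grip in N (left out, the last holds). Time passes only in rows, so rows that repeat a pose let the fingers close. It gives the time, the measured TCP pose, the force, the opening and the grip force at its end, in the units of the state.
- monitor.get_obs(): the state, without advancing time (a new reading comes with each control period).
- imaging.capture(name): name is "side" or "top" or "wrist"; returns a dict with "frame" (400x640x3 uint8, red, green, blue), "fx", "fy", "cx", "cy" (pixels), "rvec" (rotation vector, rad) and "tvec" (3), from world to camera coordinates, as OpenCV has them. Camera axes: x right, y down, z forward; pixel columns grow to the right and rows downward; lengths in m; the calibration is good to about 2 mm. A picture is of the moment at which its call begins. There is no depth.
- manip.finish_job(): hands the job in; it is judged then, once.
The state is a dict: "time": time; "joint_positions": joint angles; "joint_vel": joint speeds; "joint_efforts": joint torques, N m; "tcp_pos": TCP position; "tool_rot": TCP orientation; "contact_force": force on the tool from outside, world axes, zero at the start; "moment": the same for the moment, N m; "gripper_width": opening from 0.0 (shut) to 1.0 (fully open); "finger_force": force on a finger pad.
Only numpy, scipy, OpenCV 4.12 (cv2) and the standard library are available. Lean on these libraries where they do the work, as an engineer would, in place of code of your own. Each camera call takes 0.05 s, during which the arm holds its last target. There are 200 camera calls.

### The job

Put the metal gauges that are out on the bench away in the round storage case, each pressed fully down into the cut-out of its own outline with its tab upward. Then set the lid on the rim with its nose clearly to one side of the notch, so that it rides on the rim, and turn it there until the nose comes to the notch and drops in and the lid sits flush all round. Do not knock the other things on the bench about.

Things in the scene. Friction and masses are not known exactly. Their poses are not given: they have to be found in the camera images.
- gauge_bar_mid (a point): straight gauge: plate 22 mm (x) by 96 mm (y), the tab over its centre. Bare aluminium plate 10 mm thick, flat underside; on it stands an upright grip tab 10 mm thick (x), 24 mm wide (y), its top 52 mm above the underside; 0.12 kg; may be absent. The point is half-way up (26 mm above the underside) on the tab's axis; z up out of the tab
- gauge_tee_mid (a point): T-shaped gauge: cross-bar x -30..30, y 6..26 and stem x -10..10, y -26..6 (mm from the tab's axis). Bare aluminium plate 10 mm thick, flat underside; on it stands an upright grip tab 10 mm thick (x), 24 mm wide (y), its top 52 mm above the underside; 0.12 kg; may be absent. The point is half-way up (26 mm above the underside) on the tab's axis; z up out of the tab
- gauge_ell_mid (a point): L-shaped gauge: short leg x -10..10, y -6..26 and long leg x -10..50, y -26..-6 (mm from the tab's axis). Bare aluminium plate 10 mm thick, flat underside; on it stands an upright grip tab 10 mm thick (x), 24 mm wide (y), its top 52 mm above the underside; 0.12 kg; may be absent. The point is half-way up (26 mm above the underside) on the tab's axis; z up out of the tab
- gauge_cross_mid (a point): cross-shaped gauge: bars x -30..30, y -10..10 and x -10..10, y -26..26 (mm from the tab's axis). Bare aluminium plate 10 mm thick, flat underside; on it stands an upright grip tab 10 mm thick (x), 24 mm wide (y), its top 52 mm above the underside; 0.12 kg; may be absent. The point is half-way up (26 mm above the underside) on the tab's axis; z up out of the tab
- gauge_zed_mid (a point): Z-shaped (stepped) gauge: blocks x -30..12, y 0..26 and x -12..30, y -26..0 (mm from the tab's axis). Bare aluminium plate 10 mm thick, flat underside; on it stands an upright grip tab 10 mm thick (x), 24 mm wide (y), its top 52 mm above the underside; 0.12 kg; may be absent. The point is half-way up (26 mm above the underside) on the tab's axis; z up out of the tab
- cut_bar (a point): cut-out for the straight gauge in the case's black insert, 10 mm deep, 2.5 mm wider than the gauge on every side. The point is on its floor, 8 mm above the bench, where the tab's axis belongs, 0, 0 mm from the case's axis along its x, y; axes parallel to those the gauge has when it lies in the cut-out (the case's axes). A seated gauge's point is 26 mm above this; its tab then stands 22 mm above the rim
- cut_tee (a point): cut-out for the T gauge in the case's black insert, 10 mm deep, 2.5 mm wider than the gauge on every side. The point is on its floor, 8 mm above the bench, where the tab's axis belongs, 52.5, 32 mm from the case's axis along its x, y; axes parallel to those the gauge has when it lies in the cut-out (the case's axes). A seated gauge's point is 26 mm above this; its tab then stands 22 mm above the rim
- cut_ell (a point): cut-out for the L gauge in the case's black insert, 10 mm deep, 2.5 mm wider than the gauge on every side. The point is on its floor, 8 mm above the bench, where the tab's axis belongs, -72.5, 32 mm from the case's axis along its x, y; axes parallel to those the gauge has when it lies in the cut-out (the case's axes). A seated gauge's point is 26 mm above this; its tab then stands 22 mm above the rim
- cut_cross (a point): cut-out for the cross gauge in the case's black insert, 10 mm deep, 2.5 mm wider than the gauge on every side. The point is on its floor, 8 mm above the bench, where the tab's axis belongs, -52.5, -32 mm from the case's axis along its x, y; axes parallel to those the gauge has when it lies in the cut-out (the case's axes). A seated gauge's point is 26 mm above this; its tab then stands 22 mm above the rim
- cut_zed (a point): cut-out for the Z gauge in the case's black insert, 10 mm deep, 2.5 mm wider than the gauge on every side. The point is on its floor, 8 mm above the bench, where the tab's axis belongs, 52.5, -32 mm from the case's axis along its x, y; axes parallel to those the gauge has when it lies in the cut-out (the case's axes). A seated gauge's point is 26 mm above this; its tab then stands 22 mm above the rim
- case_rim (a point): round grey storage case fixed to the bench, outer diameter 240 mm, inside diameter 220 mm; insert top 18 mm and rim 38 mm above the bench. The point is on the case's axis at rim height; x points to the notch in the rim, z up
- case_notch (a point): notch in the case's rim, 25 mm wide, 10 mm deep, open through the wall. The point is at rim height in the middle of the notch, 115 mm from the case's axis
- lid_grip (a point): black bar handle on top of the domed grey lid: 92 mm long (along x), 16 mm wide (y), 16 mm high, 20 mm open beneath in the middle. The point is the bar's centre, 84 mm above the lid's foot (the top is at 92 mm); x points to the nose, z up. It is 70 mm above the rim when the lid is seated, about 8 mm more while the nose rides on the rim and the lid is held level
- lid_nose (a point): the lid's key: one nose, 20 mm wide, that reaches from the spigot out past the flange to 130 mm from the lid's axis and 8 mm below the flange's underside. The point is at the height of the flange's underside, 115 mm from the axis; it meets the notch's point when seated
- lid_seat (a point): centre of the lid at the height of the flange's underside, 70 mm below lid_grip; it meets case_rim when the lid is seated flush
- tube_rack: blue tube rack 69x138x85 mm, bystander; origin under its centre
- label_tape: roll of tape 96 mm across, 25 mm high, bystander; origin under its centre
- lid: the lid: flange diameter 238 mm, 0.5 kg, at first standing on the bench on its spigot ring (212 mm diameter, 14 mm deep below the flange, 4 mm free all round inside the case). Origin on its axis at the spigot's foot, x to the nose
- case: the case itself: origin on its axis at bench height, x to the notch

How it is judged:
On the way, in this order (a step that is already met when the one before it is completed fails the run):
1. every gauge present lies fully down in the cut-out of its own outline (any order) (horizontal distance between gauge_bar_mid and cut_bar below 0.006 m and z of gauge_bar_mid in the frame of cut_bar between 0.0225 and 0.0285 m and angle between each of gauge_bar_mid, gauge_tee_mid, gauge_ell_mid, gauge_cross_mid, gauge_zed_mid's own z axis and vertical below 0.1 rad and horizontal distance between gauge_tee_mid and cut_tee below 0.006 m and z of gauge_tee_mid in the frame of cut_tee between 0.0225 and 0.0285 m and horizontal distance between gauge_ell_mid and cut_ell below 0.006 m and z of gauge_ell_mid in the frame of cut_ell between 0.0225 and 0.0285 m and horizontal distance between gauge_cross_mid and cut_cross below 0.006 m and z of gauge_cross_mid in the frame of cut_cross between 0.0225 and 0.0285 m and horizontal distance between gauge_zed_mid and cut_zed below 0.006 m and z of gauge_zed_mid in the frame of cut_zed between 0.0225 and 0.0285 m), for 0.2 s.
2. the lid rides on the rim, centred and about level, its nose at least 22 mm to one side of the notch (horizontal distance between lid_seat and case_rim below 0.008 m and horizontal distance between lid_nose and case_notch above 0.022 m and z of lid_seat in the frame of case_rim between 0.0015 and 0.013 m and angle between lid_grip's own z axis and vertical below 0.12 rad and contact force between lid and case above 0.3 N), for 0.1 s.
At the end, for the whole second after the job is handed in: Every gauge present lies in its own cut-out (within 6 mm, down within 2.5 mm, tab upright), the lid sits flush on the rim (within 2.5 mm, level, centred within 8 mm) with its nose in the notch (within 9 mm), at rest (all of step 1 and horizontal distance between lid_seat and case_rim below 0.008 m and z of lid_seat in the frame of case_rim below 0.0025 m and horizontal distance between lid_nose and case_notch below 0.009 m and angle between lid_grip's own z axis and vertical below 0.03 rad and linear speed of lid below 0.02 m/s); the robot touches nothing.
It fails at once if a bystander is knocked more than 6 cm away (distance of any of tube_rack, label_tape from where it was at the start of the episode above 0.06 m).
Of gauge_bar, gauge_tee, gauge_ell, gauge_cross, gauge_zed only 3 to 5 are there at a start; the rules pass over those that are not, and their reading is None.
At some moment in a run one of gauge_bar, gauge_tee, gauge_ell, gauge_cross, gauge_zed may be knocked a few centimetres aside while the robot is not near it.
It also fails if it takes over 210 s, if anything falls off the work surface, if the arm or the gripper's body presses on something with over 40 N, if the wrist force passes 120 N, or if a joint passes its speed limit or range.

## Working session

There is one attempt and no reset: what is moved stays moved. The work goes in short steps, Python scripts to look and compute and a tool call to move; the robot and the scene stay as the last step left them, time stands still between calls to the robot, and variables do not carry over. Pictures are saved under pics/ and viewed, at most 14 in all, crops included, and the job is handed in when it is done.

Besides the shell and the picture viewer there is one more tool, called by a JSON object that holds its "name" and its "arguments", one argument or row to a line. drive_tool: Moves the arm, as the interface text tells. Its arguments: {"type":"object","properties":{"rows":{"type":"array"},"grip_force":{"type":"number"}},"required":["rows"]}

```bash
mkdir -p pics; ls
cat > h.py <<'E'
import numpy as np, cv2
from rig import monitor, imaging, manip
R=lambda v: cv2.Rodrigues(np.array(v,float))[0]
def cap(n,save=None):
    c=imaging.capture(n)
    if save: cv2.imwrite('pics/'+save,c['frame'][:,:,::-1])
    return c
def ray(c,uv,z):
    Rm=R(c['rvec']); t=np.array(c['tvec']).ravel(); o=-Rm.T@t
    uv=np.atleast_2d(uv).astype(float)
    d=np.c_[(uv[:,0]-c['cx'])/c['fx'],(uv[:,1]-c['cy'])/c['fy'],np.ones(len(uv))]@Rm
    return o+d*((z-o[2])/d[:,2])[:,None]
def proj(c,p):
    q=np.atleast_2d(p)@R(c['rvec']).T+np.array(c['tvec']).ravel()
    return np.c_[q[:,0]/q[:,2]*c['fx']+c['cx'],q[:,1]/q[:,2]*c['fy']+c['cy']]
E
python3 - <<'E'
from h import *
for n in ['side','top','wrist']:
    c=cap(n,n+'0.png'); Rm=R(c['rvec']); print(n,c['fx'],-Rm.T@np.array(c['tvec']).ravel(),Rm[2])
o=monitor.get_obs(); print(o); print(manip.grip_depth)
E
```

```text
pics
side 382.23077365064535 [ 0.07252535 -1.07561387  0.75322726] [ 0.32557369  0.81262015 -0.48337383]
top 488.185482152206 [0.19334108 0.04124698 1.64524354] [ 0.20345457  0.00764271 -0.97905456]
wrist 286.39882776170924 [ 0.28289317 -0.47883051  0.37334873] [-0.30237269 -0.11943586 -0.94567745]
{'time': 0.15, 'joint_positions': array([ 1.14830005,  0.3115621 ,  0.01397303,  1.51269155, -0.00436922,
        1.31918177, -0.02721934]), 'joint_vel': array([-0.00139476, -0.00113999, -0.00027929, -0.00321863, -0.00208119,
        0.00073836,  0.00011175]), 'joint_efforts': array([ 7.64599281e-04, -3.80270076e+01,  1.46325231e-01, -2.30848199e+01,
        1.21720610e-02,  9.71055182e-03, -2.46138065e-06]), 'tcp_pos': array([ 0.20422448, -0.51008731,  0.23045837]), 'tool_rot': array([-3.08306974e+00, -5.94343964e-01,  6.96406829e-04]), 'contact_force': array([ 0.73098575, -0.28433346,  0.50167317]), 'moment': array([-0.00141851,  0.01897503, -0.02099951]), 'finger_force': 0.0, 'gripper_width': 1.0004444770831689}
0.0187
```

View pics/top0.png

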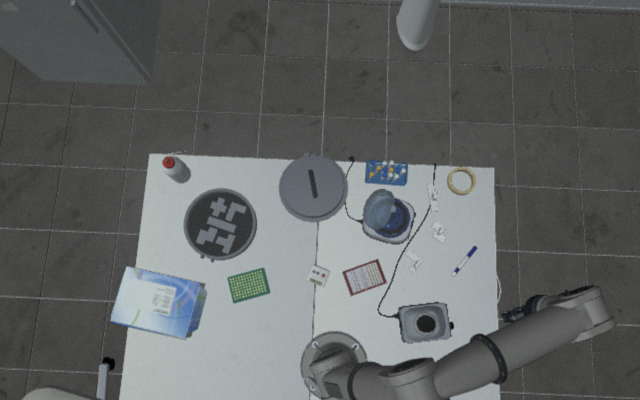

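View pics/side0.png

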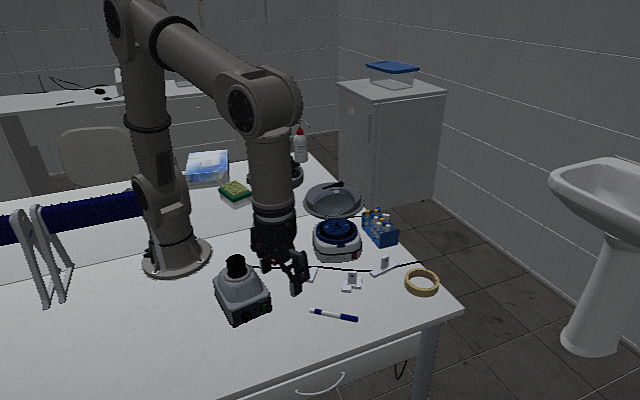

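The top view shows the case at about (220,225) and the lid at (313,188). Three light gauges lie near (432,195), (438,232) and (415,262). I'll crop in closer.

Run:
```python
import cv2,numpy as np
a=cv2.imread('pics/top0.png')
f=lambda x0,y0,w,h,s: cv2.resize(a[y0:y0+h,x0:x0+w],None,fx=s,fy=s,interpolation=cv2.INTER_CUBIC)
A=f(170,150,190,120,4); B=f(380,160,110,120,4)
cv2.imwrite('pics/cropA.png',A); 
g=cv2.resize(B,(440,480)); g=np.clip((g.astype(float)-120)*1.9,0,255).astype(np.uint8)
cv2.imwrite('pics/cropB.png',g)
```

```text
(no output)
```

View pics/cropA.png

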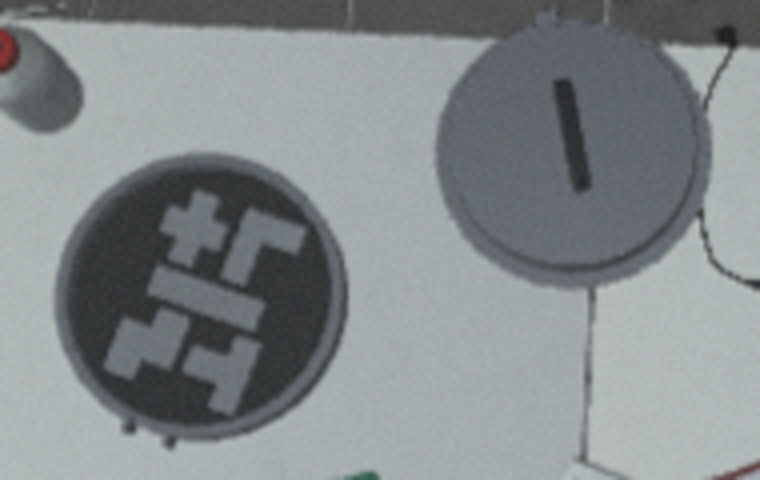

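View pics/cropB.png

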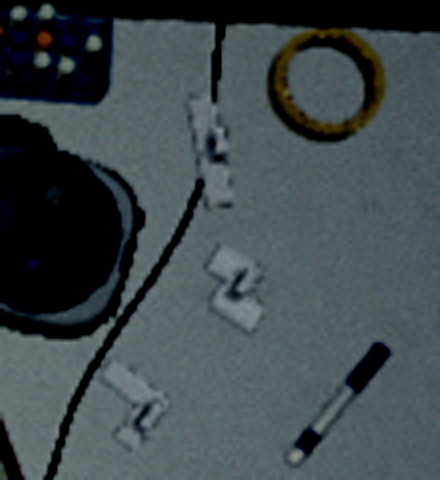

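The close crops show a bar (433,197), a zed (439,231) and a third gauge, either L or T, at (414,260). The notch is at about (207,258) with two dots beside it, and the lid nose is at about (306,154). I'll measure coarsely from the top view.

```bash
cat >> h.py <<'E'
def st():
    o=monitor.get_obs(); Rm=R(o['tool_rot']); return o,np.array(o['tcp_pos']),Rm
E
python3 - <<'E'
from h import *
a=cv2.imread('pics/top0.png'); c=cap('top')
for n,p,z in [('bar',(433,197),.05),('zed',(439,231),.05),('third',(414,260),.05),('case',(221,224),.03),('notch',(207.5,258.5),.03),('lid handle',(313,184),.09),('nose',(306.5,154.5),.014),('tape',(461,181),.02),('rack',(386,173),.08)]:
    P=ray(c,p,z)[0]; print(n,P.round(3),np.hypot(*P[:2]).round(3))
# cutouts: light areas inside dark disk
g=cv2.cvtColor(a,cv2.COLOR_BGR2GRAY)
roi=np.zeros_like(g); cv2.circle(roi,(220,224),31,255,-1)
print(np.percentile(g[roi>0],[10,30,50,70,90]))
o,p,Rm=st(); print(p,Rm.round(3))
w=cap('wrist'); Rw=R(w['rvec']); tw=np.array(w['tvec']).ravel()
print('cam in tool',Rm.T@(-Rw.T@tw-p), 'R tool->cam',(Rw@Rm).round(3).tolist())
E
```

```text
bar [ 0.559 -0.308  0.05 ] 0.638
zed [ 0.445 -0.327  0.05 ] 0.552
third [ 0.346 -0.246  0.05 ] 0.424
case [0.439 0.397 0.03 ] 0.592
notch [0.322 0.432 0.03 ] 0.539
lid handle [0.576 0.094 0.09 ] 0.583
nose [0.699 0.125 0.014] 0.71
tape [ 0.626 -0.41   0.02 ] 0.749
rack [ 0.626 -0.145  0.08 ] 0.643
[ 51.  54.  57.  98. 115.]
[ 0.2042933  -0.51019463  0.2306398 ] [[ 0.928  0.372 -0.001]
 [ 0.372 -0.928  0.001]
 [-0.    -0.001 -1.   ]]
cam in tool [ 8.46240241e-02  2.34189690e-05 -1.43016315e-01] R tool->cam [[0.0, 1.0, -0.0], [-0.946, -0.0, -0.325], [-0.325, 0.0, 0.946]]
```

{"name": "drive_tool", "arguments": {
  "rows": [
    {"x":0,"y":0,"z":-40},
    {"x":306,"y":-103,"z":-70},
    {"x":306,"y":-103,"z":-70},
    {"x":306,"y":-103,"z":-70},
    {"x":306,"y":-103,"z":-70},
    {"x":306,"y":-103,"z":-70},
    {"x":306,"y":-103,"z":-70},
    {"x":306,"y":-103,"z":-70},
    {"x":306,"y":-103,"z":-70},
    {"x":306,"y":-103,"z":-70}
  ]
}}

```text
schema error: expected keys wx, wy, wz, x, y, z, fingers
```

Run:
```python
from h import *
o,p,Rm=st(); print(p,o['contact_force'],o['time'])
c=cap('wrist','w1.png')
a=cv2.imread('pics/w1.png')
for n,P in [('bar',(.559,-.308,.02)),('zed',(.445,-.327,.02)),('third',(.346,-.246,.02))]: print(n,proj(c,P))
```

```text
[ 0.20434544 -0.51028659  0.23077695] [ 0.23214828 -0.1468679   0.82130591] 0.25
bar [[ 245.68080783 -317.0585072 ]]
zed [[ 228.7054283 -131.5334844]]
third [[123.19749732 -50.02660491]]
```

View pics/w1.png

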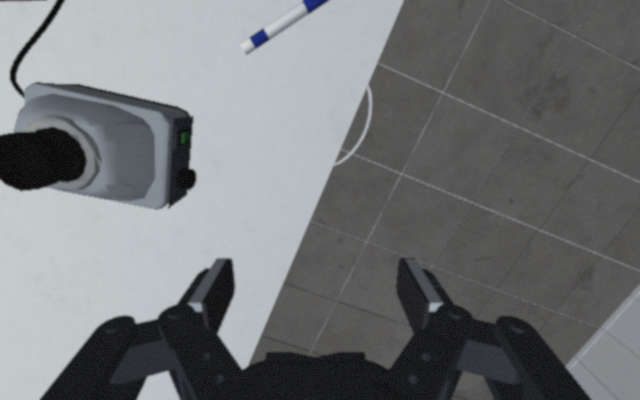

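The drive was refused because every row must carry all the keys. This view is still from the start pose: it shows the mixer at the left, (90,140), and no gauges.

{"name": "drive_tool", "arguments": {
  "rows": [
    {"wx":0,"wy":0,"wz":0,"x":0,"y":0,"z":-40,"fingers":1},
    {"wx":0,"wy":0,"wz":0,"x":230,"y":-103,"z":-90,"fingers":1},
    {"wx":0,"wy":0,"wz":0,"x":230,"y":-103,"z":-90,"fingers":1},
    {"wx":0,"wy":0,"wz":0,"x":230,"y":-103,"z":-90,"fingers":1},
    {"wx":0,"wy":0,"wz":0,"x":230,"y":-103,"z":-90,"fingers":1},
    {"wx":0,"wy":0,"wz":0,"x":230,"y":-103,"z":-90,"fingers":1},
    {"wx":0,"wy":0,"wz":0,"x":230,"y":-103,"z":-90,"fingers":1},
    {"wx":0,"wy":0,"wz":0,"x":230,"y":-103,"z":-90,"fingers":1},
    {"wx":0,"wy":0,"wz":0,"x":230,"y":-103,"z":-90,"fingers":1},
    {"wx":0,"wy":0,"wz":0,"x":230,"y":-103,"z":-90,"fingers":1}
  ]
}}

```text
time: 1.13
tcp_pos: [0.3794, -0.3298, 0.3212]
tool_rot: [3.084, 0.596, -0.002]
contact_force: [-0.5, -1.6, -0.5]
gripper_width: 0.998
finger_force: 0.0
```

Run:
```python
from h import *
o,p,Rm=st(); print(p,o['contact_force'],o['time'])
c=cap('wrist','w2.png')
for n,P in [('bar',(.559,-.308,.02)),('zed',(.445,-.327,.02)),('third',(.346,-.246,.02))]: print(n,proj(c,P))
```

```text
[ 0.37936217 -0.32979635  0.3212109 ] [-0.54316704 -1.64528401 -0.47114317] 1.1333
bar [[349.00969088  32.64255922]]
zed [[329.44975452 118.67972798]]
third [[257.07346375 159.74619916]]
```

View pics/w2.png

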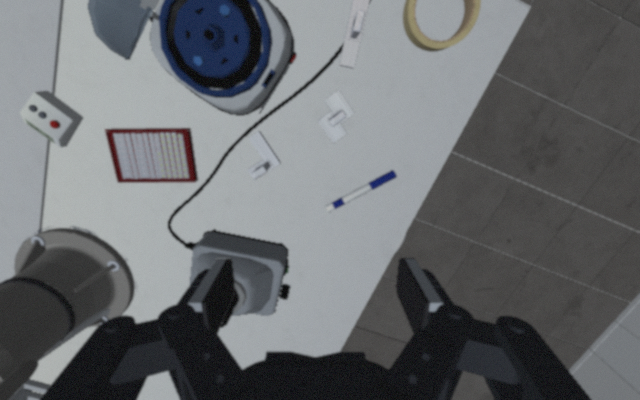

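The wrist view shows the bar at (355,35), the zed at (336,118) and the third gauge at (263,155). I'll enhance it.

Run:
```python
import cv2,numpy as np
a=cv2.imread('pics/w2.png')
f=lambda x0,y0,w,h,s: cv2.resize(a[y0:y0+h,x0:x0+w],None,fx=s,fy=s,interpolation=cv2.INTER_CUBIC)
B=np.hstack([f(235,80,125,100,5),cv2.copyMakeBorder(f(330,0,56,80,3),0,500-240,0,0,cv2.BORDER_CONSTANT)])
b=B.astype(float); print(np.percentile(b,[5,30,50,70,95]))
cv2.imwrite('pics/c2.png',np.clip((b-140)*2.4,0,255).astype(np.uint8)); print(B.shape)
```

```text
[  0. 160. 165. 169. 175.]
(500, 793, 3)
```

View pics/c2.png

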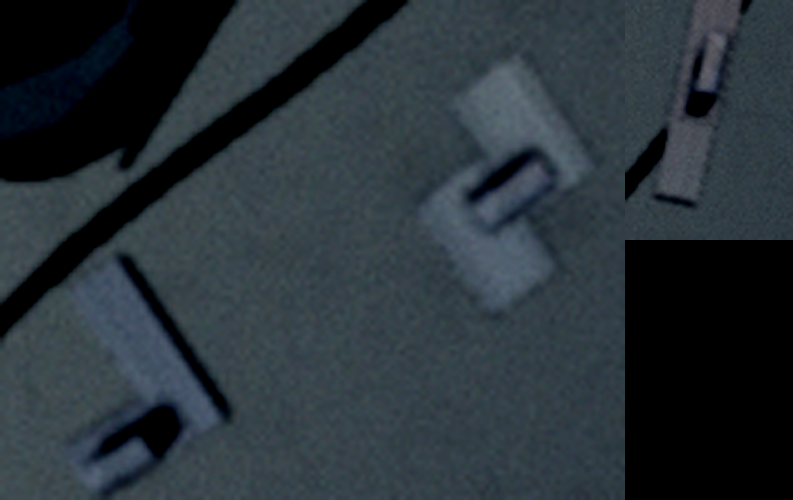

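The third gauge is an ell: its long leg runs from (225,415) to (100,265) in the crop and the short leg with the tab goes down-left. I'll convert these crop corners to world poses.

Run:
```python
from h import *
import json
o,p,Rm=st(); c=cap('wrist')
print('j',o['joint_positions'].round(3),'tool x yaw',np.degrees(np.arctan2(Rm[1,0],Rm[0,0])))
W=lambda pts,z,s,ox,oy:ray(c,np.array(pts,float)/s+[ox,oy],z)[:,:2]
an=lambda d:np.degrees(np.arctan2(d[1],d[0])).round(1)
# ell: outer corner, end of long leg (outer), end of short leg
e=W([(228,405),(122,258)],.01,5,235,80); print('ell x dir',an(e[1]-e[0]),np.linalg.norm(e[1]-e[0]),'corner',e[0])
yaw=np.radians(an(e[1]-e[0])); ex=np.array([np.cos(yaw),np.sin(yaw)]);ey=np.array([-ex[1],ex[0]])
print('ell tab axis',e[0]+.01*ex+.026*ey)
z=W([(515,55),(595,165),(420,210),(495,312),(455,105),(553,265)],.01,5,235,80)
print('zed x dir',an(z[1]-z[0]),an(z[3]-z[2]),np.linalg.norm(z[1]-z[0]),'centre',z.mean(0),z[:4].mean(0),z[4:].mean(0))
b=W([(695-625,0),(655-625,195),(740-625,0),(695-625,200)],.01,3,330,0)
print('bar y dir',an(b[0]-b[1]),an(b[2]-b[3]),np.linalg.norm(b[1]-b[3]),'foot mid',(b[1]+b[3])/2)
y=(b[0]-b[1]+b[2]-b[3]);y/=np.linalg.norm(y);print('bar centre',(b[1]+b[3])/2+y*.048)
```

```text
j [ 0.805  0.187 -0.147  1.454  0.029  1.503 -0.534] tool x yaw 21.689886676363198
ell x dir 55.7 0.055348104707930404 corner [ 0.35446044 -0.28133912]
ell tab axis [ 0.33861715 -0.25842646]
zed x dir -119.5 -120.9 0.03995696375693984 centre [ 0.44887711 -0.33755784] [ 0.44882985 -0.33769211] [ 0.44897162 -0.3372893 ]
bar y dir 10.5 10.2 0.01941585033397347 foot mid [ 0.52021578 -0.32371693]
bar centre [ 0.56743406 -0.31508937]
```

```bash
cat >> h.py <<'E'
def go(x,y,z,phi):
    o,p,Rm=st(); f=np.radians(phi)
    T=np.array([[np.cos(f),np.sin(f),0],[np.sin(f),-np.cos(f),0],[0,0,-1]])
    d=Rm.T@(np.array([x,y,z])-p)*1000; w=np.degrees(cv2.Rodrigues(Rm.T@T)[0].ravel())
    print('shift',d.round(1),'turn',w.round(2),'rows',max(np.linalg.norm(d)/41.7,np.linalg.norm(w)/7.16).round(1))
E
python3 - <<'E'
from h import *
c=cap('top'); print(ray(c,[(398,306),(447,304),(452,340),(402,342)],.07)[:,:2].round(3), ray(c,[(426,324)],.1)[0,:2])
go(.339,-.258,.15,-34.3)
E
```

```text
[[ 0.197 -0.192]
 [ 0.21  -0.347]
 [ 0.1   -0.362]
 [ 0.088 -0.206]] [ 0.14624714 -0.27479532]
shift [ -8.8 -82.4 170.8] turn [2.000e-02 1.000e-01 5.587e+01] rows 7.8
```

{"name": "drive_tool", "arguments": {
  "rows": [
    {"wx":0,"wy":0,"wz":56,"x":-9,"y":-82,"z":171,"fingers":1},
    {"wx":0,"wy":0,"wz":56,"x":-9,"y":-82,"z":171,"fingers":1},
    {"wx":0,"wy":0,"wz":56,"x":-9,"y":-82,"z":171,"fingers":1},
    {"wx":0,"wy":0,"wz":56,"x":-9,"y":-82,"z":171,"fingers":1},
    {"wx":0,"wy":0,"wz":56,"x":-9,"y":-82,"z":171,"fingers":1},
    {"wx":0,"wy":0,"wz":56,"x":-9,"y":-82,"z":171,"fingers":1},
    {"wx":0,"wy":0,"wz":56,"x":-9,"y":-82,"z":171,"fingers":1},
    {"wx":0,"wy":0,"wz":56,"x":-9,"y":-82,"z":171,"fingers":1},
    {"wx":0,"wy":0,"wz":56,"x":-9,"y":-82,"z":171,"fingers":1},
    {"wx":0,"wy":0,"wz":56,"x":-9,"y":-82,"z":171,"fingers":1}
  ]
}}

```text
time: 2.12
tcp_pos: [0.3399, -0.2578, 0.1501]
tool_rot: [3.003, -0.923, -0.001]
contact_force: [-0.4, 0.1, -0.3]
gripper_width: 1.0
finger_force: 0.0
```

Run:
```python
from h import *
o,p,Rm=st(); print(p,o['joint_positions'].round(2)); go(.339,-.258,.15,-34.3)
c=cap('wrist','w3.png'); print(proj(c,(.339,-.258,.01)))
a=cv2.imread('pics/w3.png')[80:380,180:460].astype(float); a=cv2.resize(a,None,fx=2,fy=2)
cv2.imwrite('pics/c3.png',np.clip((a-110)*1.8,0,255).astype(np.uint8))
```

```text
[ 0.33991234 -0.25777129  0.15013097] [ 0.7   0.13 -0.1   1.95  0.02  1.06 -1.57]
shift [-0.6  0.7  0.1] turn [0.02 0.02 0.11] rows 0.0
[[316.28286914 190.00477818]]
```

View pics/c3.png

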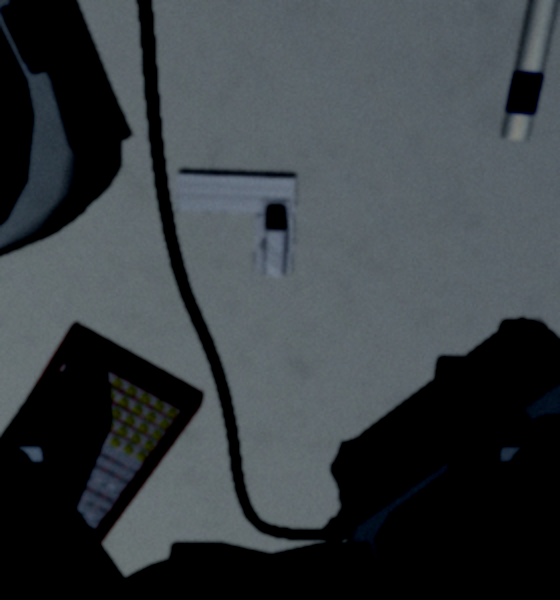

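The ell in the close view is square to the tool. Its outer corner is at crop (296,177), its long leg end at (180,177) and its tab top centre at about (276.5,252).

Run:
```python
from h import *
c=cap('wrist'); W=lambda pts,z:ray(c,np.array(pts,float)/2+[180,80],z)[:,:2]
e=W([(296,178),(180,175)],.01); d=e[1]-e[0]; print('yaw',np.degrees(np.arctan2(d[1],d[0])),np.linalg.norm(d))
ex=d/np.linalg.norm(d);ey=np.array([-ex[1],ex[0]]); print('tab',e[0]+.01*ex+.026*ey, e.mean(0)-.02*ex+.026*ey,'top',W([(276.5,252)],.052))
go(.338,-.2575,.03,-34.3)
```

```text
yaw 54.3298087733756 0.05833889103719623
tab [ 0.33560806 -0.25665571] [ 0.33512375 -0.25733044] top [[ 0.33641374 -0.2578348 ]]
shift [ -1.9   1.4 120.3] turn [0.01 0.01 0.14] rows 2.9
```

{"name": "drive_tool", "arguments": {
  "rows": [
    {"wx":0,"wy":0,"wz":0.5,"x":-4,"y":1.5,"z":40,"fingers":1},
    {"wx":0,"wy":0,"wz":0.5,"x":-4,"y":1.5,"z":80,"fingers":1},
    {"wx":0,"wy":0,"wz":0.5,"x":-4,"y":1.5,"z":110,"fingers":0.3},
    {"wx":0,"wy":0,"wz":0.5,"x":-4,"y":1.5,"z":125,"fingers":0},
    {"wx":0,"wy":0,"wz":0.5,"x":-4,"y":1.5,"z":132,"fingers":-0.3},
    {"wx":0,"wy":0,"wz":0.5,"x":-4,"y":1.5,"z":132,"fingers":-1},
    {"wx":0,"wy":0,"wz":0.5,"x":-4,"y":1.5,"z":132,"fingers":-1},
    {"wx":0,"wy":0,"wz":0.5,"x":-4,"y":1.5,"z":132,"fingers":-1},
    {"wx":0,"wy":0,"wz":0.5,"x":-4,"y":1.5,"z":132,"fingers":-1},
    {"wx":0,"wy":0,"wz":0.5,"x":-4,"y":1.5,"z":132,"fingers":-1}
  ],
  "grip_force": 35
}}

```text
time: 3.05
tcp_pos: [0.3381, -0.2568, 0.0197]
tool_rot: [2.998, -0.936, 0.006]
contact_force: [-0.7, -0.2, 3.2]
gripper_width: 0.11
finger_force: 38.8
```

Run:
```python
from h import *
go(.40,0,.25,20); go(.42,.29,.25,73)
```

```text
shift [ -94.3 -246.3 -230.7] turn [  0.12  -0.2  -54.67] rows 8.4
shift [-242.8 -496.2 -231.3] turn [   0.22   -0.14 -107.67] rows 15.0
```

{"name": "drive_tool", "arguments": {
  "rows": [
    {"wx":0,"wy":0,"wz":0,"x":0,"y":0,"z":-40,"fingers":-1},
    {"wx":0,"wy":0,"wz":0,"x":0,"y":0,"z":-80,"fingers":-1},
    {"wx":0,"wy":0,"wz":-55,"x":-94,"y":-246,"z":-231,"fingers":-1},
    {"wx":0,"wy":0,"wz":-55,"x":-94,"y":-246,"z":-231,"fingers":-1},
    {"wx":0,"wy":0,"wz":-55,"x":-94,"y":-246,"z":-231,"fingers":-1},
    {"wx":0,"wy":0,"wz":-55,"x":-94,"y":-246,"z":-231,"fingers":-1},
    {"wx":0,"wy":0,"wz":-55,"x":-94,"y":-246,"z":-231,"fingers":-1},
    {"wx":0,"wy":0,"wz":-55,"x":-94,"y":-246,"z":-231,"fingers":-1},
    {"wx":0,"wy":0,"wz":-55,"x":-94,"y":-246,"z":-231,"fingers":-1},
    {"wx":0,"wy":0,"wz":-55,"x":-94,"y":-246,"z":-231,"fingers":-1}
  ]
}}

```text
time: 3.88
tcp_pos: [0.4017, 0.0073, 0.2533]
tool_rot: [-3.087, -0.578, -0.014]
contact_force: [1.1, 1.2, -0.3]
gripper_width: 0.106
finger_force: 38.1
```

Run:
```python
from h import *
go(.42,.29,.25,73)
```

```text
shift [ 119.3 -257.     4.2] turn [  0.25  -0.45 -51.8 ] rows 7.2
```

{"name": "drive_tool", "arguments": {
  "rows": [
    {"wx":0,"wy":0,"wz":-52,"x":119,"y":-257,"z":4,"fingers":-1},
    {"wx":0,"wy":0,"wz":-52,"x":119,"y":-257,"z":4,"fingers":-1},
    {"wx":0,"wy":0,"wz":-52,"x":119,"y":-257,"z":4,"fingers":-1},
    {"wx":0,"wy":0,"wz":-52,"x":119,"y":-257,"z":4,"fingers":-1},
    {"wx":0,"wy":0,"wz":-52,"x":119,"y":-257,"z":4,"fingers":-1},
    {"wx":0,"wy":0,"wz":-52,"x":119,"y":-257,"z":4,"fingers":-1},
    {"wx":0,"wy":0,"wz":-52,"x":119,"y":-257,"z":4,"fingers":-1},
    {"wx":0,"wy":0,"wz":-52,"x":119,"y":-257,"z":4,"fingers":-1},
    {"wx":0,"wy":0,"wz":-52,"x":119,"y":-257,"z":4,"fingers":-1},
    {"wx":0,"wy":0,"wz":-52,"x":119,"y":-257,"z":4,"fingers":-1}
  ]
}}

```text
time: 4.72
tcp_pos: [0.4216, 0.2817, 0.2451]
tool_rot: [2.537, 1.852, -0.002]
contact_force: [-0.0, -0.1, -1.4]
gripper_width: 0.112
finger_force: 38.1
```

Run:
```python
from h import *
o,p,Rm=st(); print(p,o['gripper_width'])
c=cap('wrist','w4.png'); a=c['frame']; g=cv2.cvtColor(a,cv2.COLOR_RGB2GRAY)
print(proj(c,[(.439,.397,.018),p]))
```

```text
[0.42164948 0.28165691 0.24508015] 0.11172423105466216
[[298.66419899  74.89361087]
 [314.09586592 259.76112565]]
```

View pics/w4.png

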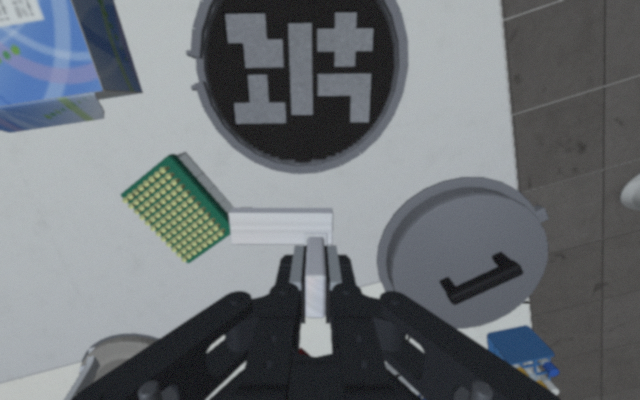

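The case is now well seen. All five cut-outs lie inside (200-400, 0-165), the notch is at about (193,70) between two ears, and the held ell shows at (230-333, 208-245). I'll fit the case pose from the cut-out centroids, and measure the ell in the hand.

```bash
cat >> h.py <<'E'
def case_fit(c,show=True):
    g=cv2.GaussianBlur(cv2.cvtColor(c['frame'],cv2.COLOR_RGB2GRAY),(3,3),0)
    dark=(g<60).astype(np.uint8); n,l,s,ce=cv2.connectedComponentsWithStats(dark)
    pc=proj(c,(.439,.397,.018))[0]
    cand=[i for i in range(1,n) if s[i,4]>3000 and abs(s[i,0]+s[i,2]/2-pc[0])<80 and s[i,1]+s[i,3]<200]
    i=max(cand,key=lambda i:s[i,4]); ins=(l==i).astype(np.uint8)
    cs,h=cv2.findContours(ins,cv2.RETR_CCOMP,cv2.CHAIN_APPROX_NONE)
    loc={'bar':(0,0),'tee':(52.5,38.6),'ell':(-59.1,25.4),'cross':(-52.5,-32),'zed':(52.5,-32)}
    A=[];B=[];f=np.radians(163); 
    Rg=np.array([[np.cos(f),-np.sin(f)],[np.sin(f),np.cos(f)]])
    for k,cc in enumerate(cs):
        if h[0][k][3]<0 or cv2.contourArea(cc)<300: continue
        m=cv2.moments(cc); w=ray(c,(m['m10']/m['m00'],m['m01']/m['m00']),.016)[0,:2]
        q=Rg.T@(w-[.439,.397])*1000
        nm=min(loc,key=lambda k:np.hypot(*(q-loc[k]))); A.append(loc[nm]);B.append(w)
        if show: print(nm,q.round(1),cv2.contourArea(cc))
    A=np.array(A)/1000;B=np.array(B); a0=A.mean(0);b0=B.mean(0)
    U,S,V=np.linalg.svd((A-a0).T@(B-b0)); Rm=(V.T@np.diag([1,np.linalg.det(V.T@U.T)])@U.T)
    t=b0-Rm@a0; print('case',t.round(4),'yaw',np.degrees(np.arctan2(Rm[1,0],Rm[0,0])).round(2),'res mm',(np.linalg.norm(A@Rm.T+t-B,axis=1)*1000).round(1))
    return t,Rm
E
python3 - <<'E'
from h import *
c=cap('wrist'); g=cv2.cvtColor(c['frame'],cv2.COLOR_RGB2GRAY)
case_fit(c)
print(g[225,215:345:4]); print(g[195:250:2,250]); print(g[195:300:3,328])
E
```

```text
tee [49.5 32.4] 1845.0
ell [-59.8  19.6] 1961.0
bar [-2.4 -7.6] 2362.0
zed [ 49.7 -37.4] 2440.5
cross [-54.  -37.2] 2209.0
case [0.4428 0.4022] yaw 162.89 res mm [1.  1.3 1.6 1.  1. ]
[128  76  75  81 181 189 192 188 187 187 187 187 189 188 189 189 189 188
 189 188 189 188 186 188 189 185 186 186 188 173 172 174 173]
[176 176 178 175 174 173 144 133 140 179 195 193 193 188 186 189 193 188
 184 184 187 189 191 189 179 169 174 171]
[175 177 175 175 160 137 170 191 190 187 186 189 180 184 182 183 169 119
 100  95  91  83  80  72  66  56  51  47  44  48  56  55  46  46  42]
```

```bash
cat >> h.py <<'E'
CASE=np.array([.4428,.4022]); CY=np.radians(162.9)
CR=np.array([[np.cos(CY),-np.sin(CY)],[np.sin(CY),np.cos(CY)]])
CUT={k:CASE+CR@(np.array(v)/1000) for k,v in {'bar':(0,0),'tee':(52.5,32),'ell':(-72.5,32),'cross':(-52.5,-32),'zed':(52.5,-32)}.items()}
E
python3 - <<'E'
from h import *
c=cap('wrist'); g=cv2.cvtColor(c['frame'],cv2.COLOR_RGB2GRAY).astype(int); o,p,Rm=st()
for u in (240,300): print('col',u,g[205:220,u])
for v in (222,232): print('row',v,g[v,224:236],g[v,325:340])
z=p[2]-.0097
q=ray(c,[(333,213),(229.5,213),(240,213),(300,213)],z); print(((q-p)@Rm*1000).round(1))
E
```

```text
col 240 [177 172 157 146 137 135 142 159 179 192 194 195 192 192 189]
col 300 [174 172 163 147 136 137 140 153 175 188 192 192 191 191 192]
row 222 [ 76  76  68  67  92 138 171 183 186 188 187 189] [188 186 186 186 188 183 174 157 162 168 172 171 174 174 174]
row 232 [ 79  75  79  79  81 108 143 170 185 184 186 185] [174 174 177 181 183 181 173 167 166 174 173 172 173 170 175]
[[ 24.7  10.8   9.7]
 [ 24.8 -48.3   9.6]
 [ 24.8 -42.3   9.6]
 [ 24.7  -8.1   9.7]]
```

```bash
cat >> h.py <<'E'
def place(k,off,z,phi=72.9):
    f=np.radians(phi); t=np.array([np.cos(f),np.sin(f)]); y=np.array([np.sin(f),-np.cos(f)])
    q=CUT[k]-(t*off[0]+y*off[1])/1000; print(k,CUT[k].round(4),'tcp',q.round(4)); go(*q,z,phi)
E
python3 - <<'E'
from h import *
place('ell',(-1.3,.3),.065)
E
```

```text
ell [0.5027 0.3503] tcp [0.5028 0.3516]
shift [ 92.6  54.6 180.3] turn [ 0.06  0.08 -0.79] rows 5.0
```

{"name": "drive_tool", "arguments": {
  "rows": [
    {"wx":0,"wy":0,"wz":-0.8,"x":40,"y":24,"z":0,"fingers":-1},
    {"wx":0,"wy":0,"wz":-0.8,"x":75,"y":45,"z":20,"fingers":-1},
    {"wx":0,"wy":0,"wz":-0.8,"x":92.6,"y":54.6,"z":60,"fingers":-1},
    {"wx":0,"wy":0,"wz":-0.8,"x":92.6,"y":54.6,"z":100,"fingers":-1},
    {"wx":0,"wy":0,"wz":-0.8,"x":92.6,"y":54.6,"z":140,"fingers":-1},
    {"wx":0,"wy":0,"wz":-0.8,"x":92.6,"y":54.6,"z":170,"fingers":-1},
    {"wx":0,"wy":0,"wz":-0.8,"x":92.6,"y":54.6,"z":180,"fingers":-1},
    {"wx":0,"wy":0,"wz":-0.8,"x":92.6,"y":54.6,"z":180,"fingers":-1},
    {"wx":0,"wy":0,"wz":-0.8,"x":92.6,"y":54.6,"z":180,"fingers":-1},
    {"wx":0,"wy":0,"wz":-0.8,"x":92.6,"y":54.6,"z":180,"fingers":-1}
  ]
}}

```text
time: 5.7
tcp_pos: [0.5038, 0.3554, 0.0687]
tool_rot: [-2.524, -1.87, -0.01]
contact_force: [-0.4, 0.6, -0.1]
gripper_width: 0.108
finger_force: 38.0
```

Run:
```python
from h import *
place('ell',(-1.3,.3),.027)
```

```text
ell [0.5027 0.3503] tcp [0.5028 0.3516]
shift [-4.2 -0.  41.7] turn [ 0.2  -0.28  0.16] rows 1.0
```

{"name": "drive_tool", "arguments": {
  "rows": [
    {"wx":0,"wy":0,"wz":0,"x":-4.2,"y":0,"z":0,"fingers":-1},
    {"wx":0,"wy":0,"wz":0,"x":-4.2,"y":0,"z":15,"fingers":-1},
    {"wx":0,"wy":0,"wz":0,"x":-4.2,"y":0,"z":25,"fingers":-1},
    {"wx":0,"wy":0,"wz":0,"x":-4.2,"y":0,"z":25,"fingers":-1},
    {"wx":0,"wy":0,"wz":0,"x":-4.2,"y":0,"z":25,"fingers":-1}
  ]
}}

```text
time: 6.12
tcp_pos: [0.5005, 0.3497, 0.0405]
tool_rot: [2.523, 1.871, -0.001]
contact_force: [0.1, 0.7, -0.7]
gripper_width: 0.106
finger_force: 38.1
```

Run:
```python
from h import *
place('ell',(-1.3,.3),.027)
```

```text
ell [0.5027 0.3503] tcp [0.5028 0.3516]
shift [ 2.5  1.6 13.5] turn [-0.    0.03  0.22] rows 0.3
```

{"name": "drive_tool", "arguments": {
  "rows": [
    {"wx":0,"wy":0,"wz":0.2,"x":2.5,"y":1.6,"z":0,"fingers":-1},
    {"wx":0,"wy":0,"wz":0.2,"x":2.5,"y":1.6,"z":0,"fingers":-1},
    {"wx":0,"wy":0,"wz":0.2,"x":2.5,"y":1.6,"z":0,"fingers":-1},
    {"wx":0,"wy":0,"wz":0.2,"x":2.5,"y":1.6,"z":3,"fingers":-1},
    {"wx":0,"wy":0,"wz":0.2,"x":2.5,"y":1.6,"z":6,"fingers":-1},
    {"wx":0,"wy":0,"wz":0.2,"x":2.5,"y":1.6,"z":9,"fingers":-1},
    {"wx":0,"wy":0,"wz":0.2,"x":2.5,"y":1.6,"z":12,"fingers":-1},
    {"wx":0,"wy":0,"wz":0.2,"x":2.5,"y":1.6,"z":14,"fingers":-1},
    {"wx":0,"wy":0,"wz":0.2,"x":2.5,"y":1.6,"z":14,"fingers":-1},
    {"wx":0,"wy":0,"wz":0.2,"x":2.5,"y":1.6,"z":14,"fingers":-1}
  ]
}}

```text
time: 6.95
tcp_pos: [0.5028, 0.3518, 0.0279]
tool_rot: [2.526, 1.866, -0.0]
contact_force: [-2.1, -3.6, 7.3]
gripper_width: 0.112
finger_force: 39.5
```

Run:
```python
from h import *
place('ell',(-1.3,.3),.027)
```

```text
ell [0.5027 0.3503] tcp [0.5028 0.3516]
shift [-0.1 -0.   0.9] turn [0.04 0.05 0.02] rows 0.0
```

{"name": "drive_tool", "arguments": {
  "rows": [
    {"wx":0,"wy":0,"wz":0,"x":0,"y":0,"z":0,"fingers":-0.4},
    {"wx":0,"wy":0,"wz":0,"x":0,"y":0,"z":0,"fingers":-0.4},
    {"wx":0,"wy":0,"wz":0,"x":0,"y":0,"z":0,"fingers":-0.4},
    {"wx":0,"wy":0,"wz":0,"x":0,"y":0,"z":-20,"fingers":-0.4},
    {"wx":0,"wy":0,"wz":0,"x":0,"y":0,"z":-60,"fingers":-0.4},
    {"wx":0,"wy":0,"wz":0,"x":-20,"y":0,"z":-100,"fingers":0},
    {"wx":0,"wy":0,"wz":0,"x":-50,"y":0,"z":-130,"fingers":0.5},
    {"wx":0,"wy":0,"wz":0,"x":-80,"y":0,"z":-160,"fingers":1},
    {"wx":0,"wy":0,"wz":0,"x":-100,"y":0,"z":-180,"fingers":1},
    {"wx":0,"wy":0,"wz":0,"x":-100,"y":0,"z":-180,"fingers":1}
  ]
}}

```text
time: 7.78
tcp_pos: [0.4762, 0.253, 0.2112]
tool_rot: [2.527, 1.856, 0.01]
contact_force: [0.1, -0.1, -0.1]
gripper_width: 0.981
finger_force: 0.0
```

Run:
```python
from h import *
c=cap('wrist','w5.png'); a=cv2.imread('pics/w5.png')
q=proj(c,[*[list(CUT[k])+[.018] for k in CUT], [*CUT['ell'],.06]]).round(0); print(dict(zip([*CUT,'elltop'],q.tolist())))
go(.41,0,.25,20); go(.449,-.3375,.16,-30)
```

```text
{'bar': [240.0, 55.0], 'tee': [194.0, 88.0], 'ell': [309.0, 87.0], 'cross': [289.0, 20.0], 'zed': [185.0, 20.0], 'elltop': [309.0, 85.0]}
shift [-262.7   13.6  -41.7] turn [ 0.24 -0.26 52.67] rows 7.4
shift [-573.5  150.9   48.4] turn [  0.11  -0.37 102.67] rows 14.3
```

{"name": "drive_tool", "arguments": {
  "rows": [
    {"wx":0,"wy":0,"wz":53,"x":-263,"y":14,"z":-42,"fingers":1},
    {"wx":0,"wy":0,"wz":53,"x":-263,"y":14,"z":-42,"fingers":1},
    {"wx":0,"wy":0,"wz":53,"x":-263,"y":14,"z":-42,"fingers":1},
    {"wx":0,"wy":0,"wz":53,"x":-263,"y":14,"z":-42,"fingers":1},
    {"wx":0,"wy":0,"wz":53,"x":-263,"y":14,"z":-42,"fingers":1},
    {"wx":0,"wy":0,"wz":53,"x":-263,"y":14,"z":-42,"fingers":1},
    {"wx":0,"wy":0,"wz":53,"x":-263,"y":14,"z":-42,"fingers":1},
    {"wx":0,"wy":0,"wz":53,"x":-263,"y":14,"z":-42,"fingers":1}
  ]
}}

```text
time: 8.5
tcp_pos: [0.4089, -0.0041, 0.2474]
tool_rot: [3.096, 0.522, -0.003]
contact_force: [-0.3, -0.2, 0.8]
gripper_width: 0.996
finger_force: 0.0
```

Run:
```python
from h import *
go(.449,-.3375,.16,-30)
```

```text
shift [-71.2 327.9  88.1] turn [ 0.14  0.08 49.14] rows 8.3
```

{"name": "drive_tool", "arguments": {
  "rows": [
    {"wx":0,"wy":0,"wz":49,"x":-71,"y":328,"z":10,"fingers":1},
    {"wx":0,"wy":0,"wz":49,"x":-71,"y":328,"z":10,"fingers":1},
    {"wx":0,"wy":0,"wz":49,"x":-71,"y":328,"z":10,"fingers":1},
    {"wx":0,"wy":0,"wz":49,"x":-71,"y":328,"z":10,"fingers":1},
    {"wx":0,"wy":0,"wz":49,"x":-71,"y":328,"z":10,"fingers":1},
    {"wx":0,"wy":0,"wz":49,"x":-71,"y":328,"z":10,"fingers":1},
    {"wx":0,"wy":0,"wz":49,"x":-71,"y":328,"z":10,"fingers":1},
    {"wx":0,"wy":0,"wz":49,"x":-71,"y":328,"z":60,"fingers":1},
    {"wx":0,"wy":0,"wz":49,"x":-71,"y":328,"z":88,"fingers":1},
    {"wx":0,"wy":0,"wz":49,"x":-71,"y":328,"z":88,"fingers":1}
  ]
}}

```text
time: 9.33
tcp_pos: [0.4504, -0.3326, 0.1517]
tool_rot: [-3.036, 0.794, 0.02]
contact_force: [-2.1, -0.1, -1.2]
gripper_width: 0.998
finger_force: 0.0
```

Run:
```python
from h import *
t=cap('top'); print('centrifuge right side',ray(t,[(415,215),(405,243)],.06)[:,:2])
c=cap('wrist','w6.png'); a=cv2.imread('pics/w6.png'); g=cv2.cvtColor(a,cv2.COLOR_BGR2GRAY)
q=proj(c,(.449,-.3375,.01))[0]; print(q)
u,v=q.astype(int); x0,y0=max(u-90,0),max(v-70,0); k=cv2.resize(a[y0:y0+140,x0:x0+180].astype(float),None,fx=3,fy=3,interpolation=cv2.INTER_LINEAR)
cv2.imwrite('pics/c6.png',np.clip((k-120)*2,0,255).astype(np.uint8)); print(x0,y0)
```

```text
centrifuge right side [[ 0.49295696 -0.24595559]
 [ 0.39868769 -0.21399616]]
[322.19264771 185.52151976]
232 115
```

View pics/c6.png

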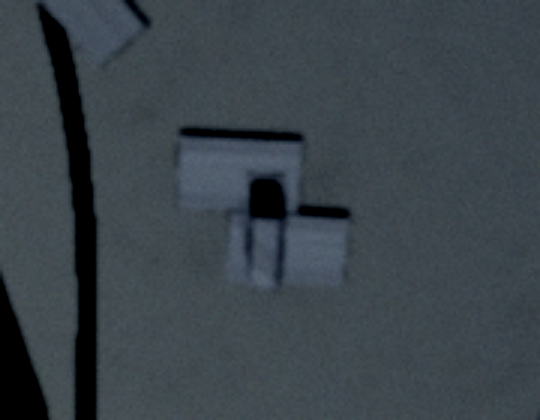

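The zed's centre is at crop (264.8,211.8), which is about image (320.3,185.6), and it is tilted about 2° from the tool.

Run:
```python
from h import *
c=cap('wrist'); W=lambda pts,z:ray(c,np.array(pts,float)/3+[232,115],z)[:,:2]
# view may have shifted: reuse w6 pose only if arm at rest
o,p,Rm=st(); print(p, np.abs(o['joint_vel']).max())
g=cv2.cvtColor(c['frame'],cv2.COLOR_RGB2GRAY); g6=cv2.imread('pics/w6.png',0)
T=g6[150:220,280:360]; r=cv2.matchTemplate(g,T,cv2.TM_CCOEFF_NORMED); _,s,_,l=cv2.minMaxLoc(r); print('template at',l,s)
dx=np.array(l)-[280,150]
q=ray(c,np.array([(264.8,211.8),(182,129),(302,134.5)])/3+[232,115]+dx,.01)[:,:2]; d=q[1]-q[2]
print('centre',q[0],'yaw',np.degrees(np.arctan2(d[1],d[0]))); ph=np.degrees(np.arctan2(d[1],d[0]))-90
go(*q[0],.02,ph)
```

```text
[ 0.45491237 -0.32968677  0.15869063] 0.05636966505299094
template at (282, 151) 0.9843387007713318
centre [ 0.44970502 -0.33582115] yaw 58.306088783479126
shift [ -1.1   8.1 138.7] turn [-0.09  0.22  2.73] rows 3.3
```

{"name": "drive_tool", "arguments": {
  "rows": [
    {"wx":0,"wy":0,"wz":2.7,"x":-1,"y":6,"z":30,"fingers":1},
    {"wx":0,"wy":0,"wz":2.7,"x":-1,"y":6,"z":60,"fingers":1},
    {"wx":0,"wy":0,"wz":2.7,"x":-1,"y":6,"z":75,"fingers":0.3},
    {"wx":0,"wy":0,"wz":2.7,"x":-1,"y":6,"z":80,"fingers":0.3},
    {"wx":0,"wy":0,"wz":2.7,"x":-1,"y":6,"z":80,"fingers":0.3},
    {"wx":0,"wy":0,"wz":2.7,"x":-1,"y":6,"z":80,"fingers":0.3},
    {"wx":0,"wy":0,"wz":2.7,"x":-1,"y":6,"z":80,"fingers":0.3}
  ]
}}

```text
time: 10.07
tcp_pos: [0.453, -0.3369, 0.0829]
tool_rot: [3.021, -0.858, 0.008]
contact_force: [0.0, -0.0, -0.5]
gripper_width: 0.65
finger_force: 0.0
```

Run:
```python
from h import *
o,p,Rm=st(); print(p, np.abs(o['joint_vel']).max()); go(.4497,-.3358,.0195,-31.7)
```

```text
[ 0.453038   -0.33686103  0.08288129] 0.007196609662840138
shift [-3.7  0.8 63.4] turn [ 0.   -0.29 -0.01] rows 1.5
```

{"name": "drive_tool", "arguments": {
  "rows": [
    {"wx":0,"wy":0,"wz":0,"x":-3.7,"y":0.8,"z":25,"fingers":0.3},
    {"wx":0,"wy":0,"wz":0,"x":-3.7,"y":0.8,"z":45,"fingers":0.1},
    {"wx":0,"wy":0,"wz":0,"x":-3.7,"y":0.8,"z":58,"fingers":-0.2},
    {"wx":0,"wy":0,"wz":0,"x":-3.7,"y":0.8,"z":63,"fingers":-0.4},
    {"wx":0,"wy":0,"wz":0,"x":-3.7,"y":0.8,"z":63,"fingers":-0.5},
    {"wx":0,"wy":0,"wz":0,"x":-3.7,"y":0.8,"z":63,"fingers":-0.6},
    {"wx":0,"wy":0,"wz":0,"x":-3.7,"y":0.8,"z":63,"fingers":-1},
    {"wx":0,"wy":0,"wz":0,"x":-3.7,"y":0.8,"z":63,"fingers":-1},
    {"wx":0,"wy":0,"wz":0,"x":-3.7,"y":0.8,"z":63,"fingers":-1},
    {"wx":0,"wy":0,"wz":0,"x":-3.7,"y":0.8,"z":63,"fingers":-1}
  ]
}}

```text
time: 10.9
tcp_pos: [0.4488, -0.336, 0.019]
tool_rot: [3.02, -0.86, 0.006]
contact_force: [-1.0, 0.3, 6.3]
gripper_width: 0.11
finger_force: 37.3
```

Run:
```python
from h import *
o,p,Rm=st(); print(p); print('tab in tool',(Rm.T@(np.array([.4497,-.3358,.01])-p)*1000).round(1)); go(.40,0,.26,20)
```

```text
[ 0.44876705 -0.33602694  0.01903919]
tab in tool [ 0.6 -0.7  9. ]
shift [-217.5 -259.9 -241.8] turn [  0.11  -0.19 -51.77] rows 10.0
```

{"name": "drive_tool", "arguments": {
  "rows": [
    {"wx":0,"wy":0,"wz":0,"x":0,"y":0,"z":-40,"fingers":-1},
    {"wx":0,"wy":0,"wz":0,"x":0,"y":0,"z":-80,"fingers":-1},
    {"wx":0,"wy":0,"wz":0,"x":0,"y":0,"z":-120,"fingers":-1},
    {"wx":0,"wy":0,"wz":0,"x":-5,"y":-5,"z":-160,"fingers":-1},
    {"wx":0,"wy":0,"wz":-8,"x":-20,"y":-20,"z":-195,"fingers":-1},
    {"wx":0,"wy":0,"wz":-52,"x":-218,"y":-260,"z":-242,"fingers":-1},
    {"wx":0,"wy":0,"wz":-52,"x":-218,"y":-260,"z":-242,"fingers":-1},
    {"wx":0,"wy":0,"wz":-52,"x":-218,"y":-260,"z":-242,"fingers":-1},
    {"wx":0,"wy":0,"wz":-52,"x":-218,"y":-260,"z":-242,"fingers":-1},
    {"wx":0,"wy":0,"wz":-52,"x":-218,"y":-260,"z":-242,"fingers":-1}
  ]
}}

```text
time: 11.73
tcp_pos: [0.4119, -0.1016, 0.2435]
tool_rot: [3.125, 0.315, -0.001]
contact_force: [0.6, 0.3, -1.1]
gripper_width: 0.113
finger_force: 36.3
```

Run:
```python
from h import *
o,p,Rm=st(); print(p); go(.38,.12,.25,40)
```

```text
[ 0.4118968 -0.1016483  0.2434613]
shift [  13.  -223.5   -6.6] turn [ 1.000e-02  4.000e-02 -2.847e+01] rows 5.4
```

Run:
```python
from h import *
go(.38,.31,.22,72.9)
```

```text
shift [  51.  -409.7   23.3] turn [-0.000e+00  5.000e-02 -6.137e+01] rows 9.9
```

{"name": "drive_tool", "arguments": {
  "rows": [
    {"wx":0,"wy":0,"wz":-61,"x":51,"y":-410,"z":23,"fingers":-1},
    {"wx":0,"wy":0,"wz":-61,"x":51,"y":-410,"z":23,"fingers":-1},
    {"wx":0,"wy":0,"wz":-61,"x":51,"y":-410,"z":23,"fingers":-1},
    {"wx":0,"wy":0,"wz":-61,"x":51,"y":-410,"z":23,"fingers":-1},
    {"wx":0,"wy":0,"wz":-61,"x":51,"y":-410,"z":23,"fingers":-1},
    {"wx":0,"wy":0,"wz":-61,"x":51,"y":-410,"z":23,"fingers":-1},
    {"wx":0,"wy":0,"wz":-61,"x":51,"y":-410,"z":23,"fingers":-1},
    {"wx":0,"wy":0,"wz":-61,"x":51,"y":-410,"z":23,"fingers":-1},
    {"wx":0,"wy":0,"wz":-61,"x":51,"y":-410,"z":23,"fingers":-1},
    {"wx":0,"wy":0,"wz":-61,"x":51,"y":-410,"z":23,"fingers":-1}
  ]
}}

```text
time: 12.57
tcp_pos: [0.3827, 0.3103, 0.2201]
tool_rot: [2.536, 1.854, -0.0]
contact_force: [0.8, -0.3, -0.3]
gripper_width: 0.11
finger_force: 36.3
```

Run:
```python
from h import *
o,p,Rm=st(); print(p)
c=cap('wrist','w7.png'); g=cv2.cvtColor(c['frame'],cv2.COLOR_RGB2GRAY)
place('zed',(.6,0),.06)
# held zed plate top: expected corners, tool frame
f=lambda x,y:proj(c,p+Rm@np.array([x+.6,y,9.])/1000)[0].round(1)
print('exp UL',f(26,-30),'UR',f(26,12),'LR',f(-26,30))
o,p,Rm=st()
u=int(f(26,-10)[0]); v=int(f(26,-10)[1]); print(u,v,g[v-8:v+9,u]); v2=v+12; uu=int(f(20,-30)[0]); print(uu,g[v2,uu-8:uu+9])
```

```text
[0.38272378 0.31032311 0.22011528]
zed [0.402  0.4482] tcp [0.4019 0.4476]
shift [126.5 -14.1 161.5] turn [-0.35 -0.58  0.03] rows 4.9
exp UL [261.2 210.4] UR [335.2 210.4] LR [362.  287.9]
282 196 [175 176 178 178 178 177 177 178 177 177 176 176 179 176 174 173 166]
247 [ 94 108 117 120 126 124 123 126 126 128 136 151 165 172 175 176 175]
```

{"name": "drive_tool", "arguments": {
  "rows": [
    {"wx":0,"wy":0,"wz":0,"x":40,"y":-4,"z":0,"fingers":-1},
    {"wx":0,"wy":0,"wz":0,"x":80,"y":-9,"z":20,"fingers":-1},
    {"wx":0,"wy":0,"wz":0,"x":115,"y":-14,"z":50,"fingers":-1},
    {"wx":0,"wy":0,"wz":0,"x":126,"y":-14,"z":90,"fingers":-1},
    {"wx":0,"wy":0,"wz":0,"x":126,"y":-14,"z":120,"fingers":-1},
    {"wx":0,"wy":0,"wz":0,"x":126,"y":-14,"z":150,"fingers":-1},
    {"wx":0,"wy":0,"wz":0,"x":126,"y":-14,"z":155,"fingers":-1},
    {"wx":0,"wy":0,"wz":0,"x":126,"y":-14,"z":155,"fingers":-1},
    {"wx":0,"wy":0,"wz":0,"x":126,"y":-14,"z":155,"fingers":-1},
    {"wx":0,"wy":0,"wz":0,"x":126,"y":-14,"z":155,"fingers":-1}
  ]
}}

```text
time: 13.45
tcp_pos: [0.41, 0.4342, 0.0682]
tool_rot: [-2.538, -1.849, -0.008]
contact_force: [-0.0, 0.1, -0.0]
gripper_width: 0.113
finger_force: 36.2
```

Run:
```python
from h import *
c=cap('wrist','w8.png'); c=cap('wrist'); g=cv2.cvtColor(c['frame'],cv2.COLOR_RGB2GRAY)
o,p,Rm=st(); print(p,np.abs(o['joint_vel']).max()); place('zed',(.6,0),.027)
f=lambda x,y:proj(c,p+Rm@np.array([x,y,9.])/1000)[0]
u,v=f(26,-20).round().astype(int); print('UL blk top edge',u,v,g[v-8:v+9,u])
u,v=f(15,-30).round().astype(int); print('left edge',u,v,g[v,u-8:u+9])
u,v=f(-15,30).round().astype(int); print('right edge',u,v,g[v,u-8:u+9])
```

```text
[0.40997341 0.43412112 0.06818409] 0.008250429630852662
zed [0.402  0.4482] tcp [0.4019 0.4476]
shift [ 10.2 -12.   41.2] turn [ 0.13 -0.25 -0.74] rows 1.1
UL blk top edge 279 212 [150 159 165 169 170 173 195 216 222 224 224 222 223 221 221 224 227]
left edge 262 229 [ 41  38  38  41  43  39  39  43  73 126 186 220 226 229 228 229 228]
right edge 363 274 [214 223 224 223 224 223 223 218 198 165 149 147 146 144 142 142 142]
```

{"name": "drive_tool", "arguments": {
  "rows": [
    {"wx":0,"wy":0,"wz":-0.7,"x":9.9,"y":-12.4,"z":0,"fingers":-1},
    {"wx":0,"wy":0,"wz":-0.7,"x":9.9,"y":-12.4,"z":0,"fingers":-1},
    {"wx":0,"wy":0,"wz":-0.7,"x":9.9,"y":-12.4,"z":0,"fingers":-1},
    {"wx":0,"wy":0,"wz":-0.7,"x":9.9,"y":-12.4,"z":10,"fingers":-1},
    {"wx":0,"wy":0,"wz":-0.7,"x":9.9,"y":-12.4,"z":20,"fingers":-1},
    {"wx":0,"wy":0,"wz":-0.7,"x":9.9,"y":-12.4,"z":26,"fingers":-1},
    {"wx":0,"wy":0,"wz":-0.7,"x":9.9,"y":-12.4,"z":26,"fingers":-1},
    {"wx":0,"wy":0,"wz":-0.7,"x":9.9,"y":-12.4,"z":26,"fingers":-1},
    {"wx":0,"wy":0,"wz":-0.7,"x":9.9,"y":-12.4,"z":26,"fingers":-1}
  ]
}}

```text
time: 14.3
tcp_pos: [0.3999, 0.4457, 0.039]
tool_rot: [2.527, 1.866, -0.001]
contact_force: [-0.6, -0.3, -1.8]
gripper_width: 0.107
finger_force: 36.4
```

Run:
```python
from h import *
o,p,Rm=st(); print(p,np.abs(o['joint_vel']).max()); place('zed',(.9,.4),.026)
```

```text
[0.39988157 0.4457268  0.03904847] 0.006843704254528291
zed [0.402  0.4482] tcp [0.4014 0.4475]
shift [ 2.1  0.9 13. ] turn [-0.02  0.04 -0.02] rows 0.3
```

{"name": "drive_tool", "arguments": {
  "rows": [
    {"wx":0,"wy":0,"wz":0,"x":2.1,"y":0.9,"z":0,"fingers":-1},
    {"wx":0,"wy":0,"wz":0,"x":2.1,"y":0.9,"z":0,"fingers":-1},
    {"wx":0,"wy":0,"wz":0,"x":2.1,"y":0.9,"z":0,"fingers":-1},
    {"wx":0,"wy":0,"wz":0,"x":2.1,"y":0.9,"z":4,"fingers":-1},
    {"wx":0,"wy":0,"wz":0,"x":2.1,"y":0.9,"z":8,"fingers":-1},
    {"wx":0,"wy":0,"wz":0,"x":2.1,"y":0.9,"z":11,"fingers":-1},
    {"wx":0,"wy":0,"wz":0,"x":2.1,"y":0.9,"z":13,"fingers":-1},
    {"wx":0,"wy":0,"wz":0,"x":2.1,"y":0.9,"z":13,"fingers":-1},
    {"wx":0,"wy":0,"wz":0,"x":2.1,"y":0.9,"z":13,"fingers":-1}
  ]
}}

```text
time: 15.05
tcp_pos: [0.4012, 0.4474, 0.0272]
tool_rot: [2.526, 1.866, -0.001]
contact_force: [-1.2, -2.3, 4.8]
gripper_width: 0.117
finger_force: 37.3
```

Run:
```python
from h import *
o,p,Rm=st(); print(p,np.abs(o['joint_vel']).max()); place('zed',(.9,.4),.026)
```

```text
[0.401244   0.44742912 0.02718814] 0.002372232859506905
zed [0.402  0.4482] tcp [0.4014 0.4475]
shift [0.1 0.1 1.2] turn [ 0.02  0.06 -0.  ] rows 0.0
```

{"name": "drive_tool", "arguments": {
  "rows": [
    {"wx":0,"wy":0,"wz":0,"x":0,"y":0,"z":0,"fingers":-0.4},
    {"wx":0,"wy":0,"wz":0,"x":0,"y":0,"z":0,"fingers":-0.4},
    {"wx":0,"wy":0,"wz":0,"x":0,"y":0,"z":0,"fingers":-0.4},
    {"wx":0,"wy":0,"wz":0,"x":0,"y":0,"z":-20,"fingers":-0.4},
    {"wx":0,"wy":0,"wz":0,"x":0,"y":0,"z":-60,"fingers":-0.4},
    {"wx":0,"wy":0,"wz":0,"x":-20,"y":0,"z":-100,"fingers":0},
    {"wx":0,"wy":0,"wz":0,"x":-60,"y":0,"z":-130,"fingers":0.5},
    {"wx":0,"wy":0,"wz":0,"x":-100,"y":0,"z":-170,"fingers":1},
    {"wx":0,"wy":0,"wz":0,"x":-130,"y":10,"z":-210,"fingers":1},
    {"wx":0,"wy":0,"wz":0,"x":-150,"y":20,"z":-230,"fingers":1}
  ]
}}

```text
time: 15.88
tcp_pos: [0.3741, 0.3137, 0.2412]
tool_rot: [-2.524, -1.87, 0.001]
contact_force: [1.3, 0.4, 2.3]
gripper_width: 0.975
finger_force: 0.0
```

Run:
```python
from h import *
c=cap('wrist','w9.png'); go(.42,-.02,.26,30)
```

```text
shift [-301.8  137.5  -12.1] turn [ 0.53 -0.27 42.53] rows 8.0
```

View pics/w9.png

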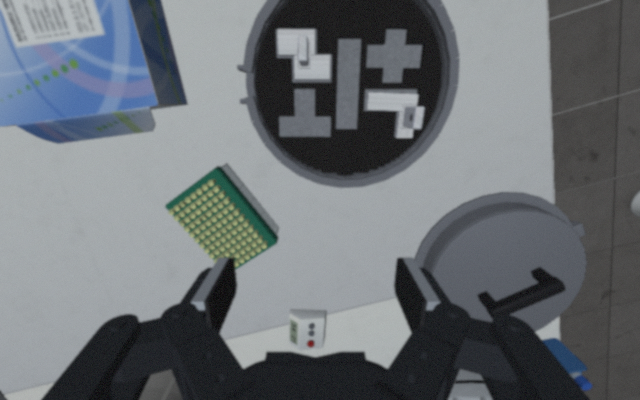

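The zed at (303,55) and the ell at (395,112) both lie in their cut-outs. Next is the bar.

{"name": "drive_tool", "arguments": {
  "rows": [
    {"wx":0,"wy":0,"wz":42.5,"x":-302,"y":137,"z":-12,"fingers":1},
    {"wx":0,"wy":0,"wz":42.5,"x":-302,"y":137,"z":-12,"fingers":1},
    {"wx":0,"wy":0,"wz":42.5,"x":-302,"y":137,"z":-12,"fingers":1},
    {"wx":0,"wy":0,"wz":42.5,"x":-302,"y":137,"z":-12,"fingers":1},
    {"wx":0,"wy":0,"wz":42.5,"x":-302,"y":137,"z":-12,"fingers":1},
    {"wx":0,"wy":0,"wz":42.5,"x":-302,"y":137,"z":-12,"fingers":1},
    {"wx":0,"wy":0,"wz":42.5,"x":-302,"y":137,"z":-12,"fingers":1},
    {"wx":0,"wy":0,"wz":42.5,"x":-302,"y":137,"z":-12,"fingers":1},
    {"wx":0,"wy":0,"wz":42.5,"x":-302,"y":137,"z":-12,"fingers":1},
    {"wx":0,"wy":0,"wz":42.5,"x":-302,"y":137,"z":-12,"fingers":1}
  ]
}}

```text
time: 16.77
tcp_pos: [0.4182, -0.0174, 0.2518]
tool_rot: [3.034, 0.813, -0.0]
contact_force: [0.8, 0.7, 0.8]
gripper_width: 0.999
finger_force: 0.0
```

Run:
```python
from h import *
go(.54,-.315,.24,10.4);
```

```text
shift [-43.3 318.6  11.7] turn [-0.    0.02 19.61] rows 7.7
```

{"name": "drive_tool", "arguments": {
  "rows": [
    {"wx":0,"wy":0,"wz":5,"x":0,"y":10,"z":-35,"fingers":1},
    {"wx":0,"wy":0,"wz":10,"x":-10,"y":40,"z":-60,"fingers":1},
    {"wx":0,"wy":0,"wz":20,"x":-43,"y":319,"z":-60,"fingers":1},
    {"wx":0,"wy":0,"wz":20,"x":-43,"y":319,"z":-60,"fingers":1},
    {"wx":0,"wy":0,"wz":20,"x":-43,"y":319,"z":-60,"fingers":1},
    {"wx":0,"wy":0,"wz":20,"x":-43,"y":319,"z":-60,"fingers":1},
    {"wx":0,"wy":0,"wz":20,"x":-43,"y":319,"z":-60,"fingers":1},
    {"wx":0,"wy":0,"wz":20,"x":-43,"y":319,"z":-60,"fingers":1},
    {"wx":0,"wy":0,"wz":20,"x":-43,"y":319,"z":-60,"fingers":1},
    {"wx":0,"wy":0,"wz":20,"x":-43,"y":319,"z":-20,"fingers":1}
  ]
}}

```text
time: 17.6
tcp_pos: [0.5497, -0.3209, 0.2794]
tool_rot: [3.115, 0.271, 0.029]
contact_force: [0.5, -1.1, 1.7]
gripper_width: 0.999
finger_force: 0.0
```

{"name": "drive_tool", "arguments": {
  "rows": [
    {"wx":0,"wy":0,"wz":0,"x":0,"y":0,"z":50,"fingers":1},
    {"wx":0,"wy":0,"wz":0,"x":0,"y":0,"z":80,"fingers":1},
    {"wx":0,"wy":0,"wz":0,"x":0,"y":0,"z":80,"fingers":1},
    {"wx":0,"wy":0,"wz":0,"x":0,"y":0,"z":80,"fingers":1},
    {"wx":0,"wy":0,"wz":0,"x":0,"y":0,"z":80,"fingers":1},
    {"wx":0,"wy":0,"wz":0,"x":0,"y":0,"z":80,"fingers":1}
  ]
}}

```text
time: 18.1
tcp_pos: [0.5453, -0.3119, 0.1964]
tool_rot: [3.125, 0.286, 0.011]
contact_force: [0.1, 0.1, 0.4]
gripper_width: 0.999
finger_force: 0.0
```

Run:
```python
from h import *
o,p,Rm=st(); print(p,np.abs(o['joint_vel']).max())
c=cap('wrist','w10.png'); a=cv2.imread('pics/w10.png')
q=proj(c,(.567,-.315,.01))[0]; print(q)
u,v=q.astype(int); x0,y0=max(u-70,0),max(v-70,0); k=cv2.resize(a[y0:y0+140,x0:x0+140].astype(float),None,fx=4,fy=4,interpolation=cv2.INTER_LINEAR)
cv2.imwrite('pics/c10.png',np.clip((k-110)*1.9,0,255).astype(np.uint8)); print(x0,y0)
```

```text
[ 0.54529156 -0.31187685  0.19641024] 0.006785626590088861
[320.39162412 162.10085957]
250 92
```

View pics/c10.png

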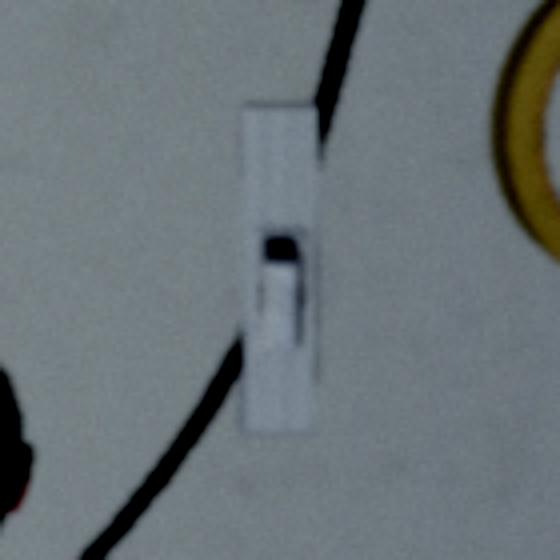

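The bar is square to the tool, with left and right edges at crop columns 244 and 316 and ends at rows 104 and 434. The tape is well to the right.

Run:
```python
from h import *
c=cap('wrist'); o,p,Rm=st()
q=ray(c,np.array([(244,105),(317,105),(245,432),(315,432)],float)/4+[250,92],.01)[:,:2]
print('len',np.linalg.norm(q[0]-q[2]),'wid',np.linalg.norm(q[0]-q[1]),'ctr',q.mean(0)); d=q[:2].mean(0)-q[2:].mean(0); ph=np.degrees(np.arctan2(d[1],d[0])); print(ph)
print('tabtop',ray(c,np.array([(280,302)])/4.+[250,92],.052)[:,:2])
go(*q.mean(0),.07,ph)
```

```text
len 0.09535579698457566 wid 0.020211760686335206 ctr [ 0.56793627 -0.31464451]
10.661907408778108
tabtop [[ 0.56890705 -0.31348382]]
shift [ 21.8   6.1 126. ] turn [ 0.24 -0.32 -0.25] rows 3.1
```

{"name": "drive_tool", "arguments": {
  "rows": [
    {"wx":0,"wy":0,"wz":0,"x":21.8,"y":5.5,"z":30,"fingers":0.5},
    {"wx":0,"wy":0,"wz":0,"x":21.8,"y":5.5,"z":70,"fingers":0.2},
    {"wx":0,"wy":0,"wz":0,"x":21.8,"y":5.5,"z":110,"fingers":0},
    {"wx":0,"wy":0,"wz":0,"x":21.8,"y":5.5,"z":126,"fingers":0},
    {"wx":0,"wy":0,"wz":0,"x":21.8,"y":5.5,"z":126,"fingers":0},
    {"wx":0,"wy":0,"wz":0,"x":21.8,"y":5.5,"z":126,"fingers":0},
    {"wx":0,"wy":0,"wz":0,"x":21.8,"y":5.5,"z":126,"fingers":0},
    {"wx":0,"wy":0,"wz":0,"x":21.8,"y":5.5,"z":126,"fingers":0},
    {"wx":0,"wy":0,"wz":0,"x":21.8,"y":5.5,"z":126,"fingers":0}
  ]
}}

```text
time: 18.95
tcp_pos: [0.5666, -0.314, 0.069]
tool_rot: [3.126, 0.284, 0.007]
contact_force: [-0.1, -0.5, -0.0]
gripper_width: 0.502
finger_force: 0.0
```

Run:
```python
from h import *
o,p,Rm=st(); print(p,np.abs(o['joint_vel']).max())
go(.568,-.3145,.0185,10.6)
```

```text
[ 0.56660542 -0.31396656  0.06903417] 0.015674041816924868
shift [ 1.1  0.6 50.5] turn [ 0.19 -0.24 -0.22] rows 1.2
```

{"name": "drive_tool", "arguments": {
  "rows": [
    {"wx":0,"wy":0,"wz":0,"x":1.1,"y":0.6,"z":20,"fingers":-0.2},
    {"wx":0,"wy":0,"wz":0,"x":1.1,"y":0.6,"z":40,"fingers":-0.3},
    {"wx":0,"wy":0,"wz":0,"x":1.1,"y":0.6,"z":50,"fingers":-0.5},
    {"wx":0,"wy":0,"wz":0,"x":1.1,"y":0.6,"z":50,"fingers":-0.5},
    {"wx":0,"wy":0,"wz":0,"x":1.1,"y":0.6,"z":50,"fingers":-0.6},
    {"wx":0,"wy":0,"wz":0,"x":1.1,"y":0.6,"z":50,"fingers":-1},
    {"wx":0,"wy":0,"wz":0,"x":1.1,"y":0.6,"z":50,"fingers":-1},
    {"wx":0,"wy":0,"wz":0,"x":1.1,"y":0.6,"z":50,"fingers":-1},
    {"wx":0,"wy":0,"wz":0,"x":1.1,"y":0.6,"z":50,"fingers":-1},
    {"wx":0,"wy":0,"wz":0,"x":1.1,"y":0.6,"z":50,"fingers":-1}
  ]
}}

```text
time: 19.78
tcp_pos: [0.5668, -0.3139, 0.0174]
tool_rot: [3.127, 0.284, 0.003]
contact_force: [0.4, 0.6, 2.8]
gripper_width: 0.114
finger_force: 38.8
```

Run:
```python
from h import *
o,p,Rm=st(); print(p); print('tab in tool',(Rm.T@(np.array([.568,-.3145,.01])-p)*1000).round(1)); go(.42,-.02,.32,30)
```

```text
[ 0.56682751 -0.31394332  0.01739232]
tab in tool [1.  0.7 7.4]
shift [ -90.8 -315.2 -303.2] turn [  0.1   -0.09 -19.61] rows 10.7
```

{"name": "drive_tool", "arguments": {
  "rows": [
    {"wx":0,"wy":0,"wz":0,"x":0,"y":0,"z":-40,"fingers":-1},
    {"wx":0,"wy":0,"wz":0,"x":0,"y":0,"z":-80,"fingers":-1},
    {"wx":0,"wy":0,"wz":0,"x":0,"y":0,"z":-120,"fingers":-1},
    {"wx":0,"wy":0,"wz":0,"x":0,"y":0,"z":-160,"fingers":-1},
    {"wx":0,"wy":0,"wz":0,"x":0,"y":0,"z":-200,"fingers":-1},
    {"wx":0,"wy":0,"wz":0,"x":-10,"y":-20,"z":-235,"fingers":-1},
    {"wx":0,"wy":0,"wz":-5,"x":-20,"y":-50,"z":-255,"fingers":-1},
    {"wx":0,"wy":0,"wz":-20,"x":-91,"y":-315,"z":-270,"fingers":-1},
    {"wx":0,"wy":0,"wz":-20,"x":-91,"y":-315,"z":-270,"fingers":-1},
    {"wx":0,"wy":0,"wz":-20,"x":-91,"y":-315,"z":-270,"fingers":-1}
  ]
}}

```text
time: 20.62
tcp_pos: [0.4826, -0.1535, 0.2782]
tool_rot: [3.03, 0.83, 0.001]
contact_force: [0.0, -0.1, -0.2]
gripper_width: 0.112
finger_force: 38.2
```

{"name": "drive_tool", "arguments": {
  "rows": [
    {"wx":0,"wy":0,"wz":-20,"x":-48,"y":-200,"z":0,"fingers":-1},
    {"wx":0,"wy":0,"wz":-20,"x":-48,"y":-200,"z":0,"fingers":-1},
    {"wx":0,"wy":0,"wz":-20,"x":-48,"y":-200,"z":0,"fingers":-1},
    {"wx":0,"wy":0,"wz":-20,"x":-48,"y":-200,"z":0,"fingers":-1},
    {"wx":0,"wy":0,"wz":-20,"x":-48,"y":-200,"z":0,"fingers":-1}
  ]
}}

```text
time: 21.03
tcp_pos: [0.3389, -0.0051, 0.2774]
tool_rot: [2.842, 1.339, -0.002]
contact_force: [-0.1, 0.0, 0.1]
gripper_width: 0.113
finger_force: 38.2
```

Run:
```python
from h import *
o,p,Rm=st(); print(p); go(.41,.29,.22,72.9)
```

```text
[ 0.33887997 -0.00514526  0.27737264]
shift [ 272.9 -133.1   57.2] turn [ -0.04   0.05 -22.46] rows 7.4
```

{"name": "drive_tool", "arguments": {
  "rows": [
    {"wx":0,"wy":0,"wz":-22.5,"x":273,"y":-133,"z":30,"fingers":-1},
    {"wx":0,"wy":0,"wz":-22.5,"x":273,"y":-133,"z":30,"fingers":-1},
    {"wx":0,"wy":0,"wz":-22.5,"x":273,"y":-133,"z":30,"fingers":-1},
    {"wx":0,"wy":0,"wz":-22.5,"x":273,"y":-133,"z":57,"fingers":-1},
    {"wx":0,"wy":0,"wz":-22.5,"x":273,"y":-133,"z":57,"fingers":-1},
    {"wx":0,"wy":0,"wz":-22.5,"x":273,"y":-133,"z":57,"fingers":-1},
    {"wx":0,"wy":0,"wz":-22.5,"x":273,"y":-133,"z":57,"fingers":-1},
    {"wx":0,"wy":0,"wz":-22.5,"x":273,"y":-133,"z":57,"fingers":-1},
    {"wx":0,"wy":0,"wz":-22.5,"x":273,"y":-133,"z":57,"fingers":-1},
    {"wx":0,"wy":0,"wz":-22.5,"x":273,"y":-133,"z":57,"fingers":-1}
  ]
}}

```text
time: 21.87
tcp_pos: [0.4116, 0.2889, 0.2201]
tool_rot: [-2.523, -1.87, 0.003]
contact_force: [-0.1, 0.0, -1.5]
gripper_width: 0.114
finger_force: 38.2
```

Run:
```python
from h import *
o,p,Rm=st(); print(p); 
place('bar',(1,.3),.09)
c=cap('wrist','w11.png')
```

```text
[0.41163659 0.2889499  0.22012186]
bar [0.4428 0.4022] tcp [0.4422 0.4013]
shift [116.6  -3.2 130. ] turn [-0.13  0.06  0.17] rows 4.2
```

{"name": "drive_tool", "arguments": {
  "rows": [
    {"wx":0,"wy":0,"wz":0,"x":40,"y":-1,"z":10,"fingers":-1},
    {"wx":0,"wy":0,"wz":0,"x":80,"y":-2,"z":20,"fingers":-1},
    {"wx":0,"wy":0,"wz":0,"x":116.6,"y":-3.2,"z":40,"fingers":-1},
    {"wx":0,"wy":0,"wz":0,"x":116.6,"y":-3.2,"z":80,"fingers":-1},
    {"wx":0,"wy":0,"wz":0,"x":116.6,"y":-3.2,"z":115,"fingers":-1},
    {"wx":0,"wy":0,"wz":0,"x":116.6,"y":-3.2,"z":130,"fingers":-1},
    {"wx":0,"wy":0,"wz":0,"x":116.6,"y":-3.2,"z":130,"fingers":-1},
    {"wx":0,"wy":0,"wz":0,"x":116.6,"y":-3.2,"z":130,"fingers":-1},
    {"wx":0,"wy":0,"wz":0,"x":116.6,"y":-3.2,"z":130,"fingers":-1},
    {"wx":0,"wy":0,"wz":0,"x":116.6,"y":-3.2,"z":130,"fingers":-1}
  ]
}}

```text
time: 22.75
tcp_pos: [0.4455, 0.4012, 0.0937]
tool_rot: [-2.528, -1.864, -0.008]
contact_force: [0.6, 0.4, -1.0]
gripper_width: 0.11
finger_force: 38.2
```

Run:
```python
from h import *
c=cap('wrist','w12.png'); g=cv2.cvtColor(c['frame'],cv2.COLOR_RGB2GRAY)
o,p,Rm=st(); print(p,np.abs(o['joint_vel']).max()); place('bar',(1,.3),.03)
f=lambda x,y:proj(c,p+Rm@np.array([x,y,7.4])/1000)[0]
u,v=f(48,0).round().astype(int); print('far edge',u,v,g[v-8:v+9,u])
u,v=f(30,-11).round().astype(int); print('left',u,v,g[v,u-8:u+9])
u,v=f(30,11).round().astype(int); print('right',u,v,g[v,u-8:u+9])
```

```text
[0.44523743 0.40127404 0.09347445] 0.007931856404618035
bar [0.4428 0.4022] tcp [0.4422 0.4013]
shift [-1.1 -3.1 63.5] turn [ 0.14 -0.21 -0.07] rows 1.5
far edge 314 174 [140 144 150 160 165 170 195 218 222 223 222 222 223 222 223 222 222]
left 294 206 [ 50  42  40  42  36  42  44  63 108 159 199 216 220 221 224 222 223]
right 333 206 [218 218 219 220 218 219 221 218 208 175 114  62  44  38  39  37  33]
```

{"name": "drive_tool", "arguments": {
  "rows": [
    {"wx":0,"wy":0,"wz":0,"x":-1.1,"y":-3.1,"z":20,"fingers":-1},
    {"wx":0,"wy":0,"wz":0,"x":-1.1,"y":-3.1,"z":40,"fingers":-1},
    {"wx":0,"wy":0,"wz":0,"x":-1.1,"y":-3.1,"z":52,"fingers":-1},
    {"wx":0,"wy":0,"wz":0,"x":-1.1,"y":-3.1,"z":52,"fingers":-1},
    {"wx":0,"wy":0,"wz":0,"x":-1.1,"y":-3.1,"z":52,"fingers":-1},
    {"wx":0,"wy":0,"wz":0,"x":-1.1,"y":-3.1,"z":52,"fingers":-1},
    {"wx":0,"wy":0,"wz":0,"x":-1.1,"y":-3.1,"z":52,"fingers":-1},
    {"wx":0,"wy":0,"wz":0,"x":-1.1,"y":-3.1,"z":52,"fingers":-1}
  ]
}}

```text
time: 23.47
tcp_pos: [0.4412, 0.4012, 0.0402]
tool_rot: [-2.527, -1.866, -0.004]
contact_force: [0.2, 0.3, -0.4]
gripper_width: 0.116
finger_force: 38.3
```

Run:
```python
from h import *
o,p,Rm=st(); print(np.abs(o['joint_vel']).max()); place('bar',(1,.4),.0245)
```

```text
0.006526115533419725
bar [0.4428 0.4022] tcp [0.4421 0.4014]
shift [ 0.4  0.8 15.7] turn [ 0.06 -0.12 -0.01] rows 0.4
```

{"name": "drive_tool", "arguments": {
  "rows": [
    {"wx":0,"wy":0,"wz":0,"x":0.4,"y":0.8,"z":0,"fingers":-1},
    {"wx":0,"wy":0,"wz":0,"x":0.4,"y":0.8,"z":3,"fingers":-1},
    {"wx":0,"wy":0,"wz":0,"x":0.4,"y":0.8,"z":7,"fingers":-1},
    {"wx":0,"wy":0,"wz":0,"x":0.4,"y":0.8,"z":11,"fingers":-1},
    {"wx":0,"wy":0,"wz":0,"x":0.4,"y":0.8,"z":14,"fingers":-1},
    {"wx":0,"wy":0,"wz":0,"x":0.4,"y":0.8,"z":16,"fingers":-1},
    {"wx":0,"wy":0,"wz":0,"x":0.4,"y":0.8,"z":16,"fingers":-1},
    {"wx":0,"wy":0,"wz":0,"x":0.4,"y":0.8,"z":16,"fingers":-1}
  ]
}}

```text
time: 24.13
tcp_pos: [0.4413, 0.4001, 0.0253]
tool_rot: [2.526, 1.865, -0.001]
contact_force: [-3.7, -6.7, 14.6]
gripper_width: 0.111
finger_force: 40.7
```

{"name": "drive_tool", "arguments": {
  "rows": [
    {"wx":0,"wy":0,"wz":0,"x":0,"y":0,"z":0,"fingers":-0.4},
    {"wx":0,"wy":0,"wz":0,"x":0,"y":0,"z":0,"fingers":-0.4},
    {"wx":0,"wy":0,"wz":0,"x":0,"y":0,"z":0,"fingers":-0.4},
    {"wx":0,"wy":0,"wz":0,"x":0,"y":0,"z":-20,"fingers":-0.4},
    {"wx":0,"wy":0,"wz":0,"x":0,"y":0,"z":-60,"fingers":-0.4},
    {"wx":0,"wy":0,"wz":0,"x":-20,"y":0,"z":-100,"fingers":0},
    {"wx":0,"wy":0,"wz":0,"x":-60,"y":0,"z":-130,"fingers":0.5},
    {"wx":0,"wy":0,"wz":0,"x":-100,"y":0,"z":-170,"fingers":1},
    {"wx":0,"wy":0,"wz":0,"x":-140,"y":0,"z":-210,"fingers":1},
    {"wx":0,"wy":0,"wz":0,"x":-140,"y":0,"z":-230,"fingers":1}
  ]
}}

```text
time: 24.97
tcp_pos: [0.4012, 0.2708, 0.2393]
tool_rot: [2.527, 1.865, -0.008]
contact_force: [1.7, -0.3, 0.8]
gripper_width: 0.982
finger_force: 0.0
```

Run:
```python
from h import *
c=cap('wrist','w13.png')
q=proj(c,[[*CUT[k],.018] for k in CUT]).round(0); print(dict(zip(CUT,q.tolist())))
k=c['frame'][0:200,150:460,::-1]; cv2.imwrite('pics/c13.png',cv2.resize(k,None,fx=2,fy=2,interpolation=cv2.INTER_LINEAR))
t=cap('top','top1.png'); 
g=cv2.cvtColor(t['frame'],cv2.COLOR_RGB2GRAY); m=np.zeros_like(g); cv2.circle(m,(313,185),22,255,-1)
h=((g<70)&(m>0)).astype(np.uint8); cs,_=cv2.findContours(h,cv2.RETR_EXTERNAL,cv2.CHAIN_APPROX_NONE); cc=max(cs,key=cv2.contourArea)
r=cv2.minAreaRect(cc); print(r); b=cv2.boxPoints(r); W=ray(t,b,.09)[:,:2]; print('handle',W.mean(0),[np.linalg.norm(W[i]-W[i-1]).round(3) for i in range(4)])
d=max([W[i]-W[i-1] for i in range(4)],key=np.linalg.norm); print('yaw',np.degrees(np.arctan2(d[1],d[0])))
go(.50,.09,.26,10)
```

```text
{'bar': [316.0, 52.0], 'tee': [271.0, 82.0], 'ell': [377.0, 82.0], 'cross': [363.0, 19.0], 'zed': [268.0, 20.0]}
((312.6943664550781, 183.36981201171875), (27.643281936645508, 4.668642997741699), 79.3803482055664)
handle [0.57804151 0.09557837] [np.float64(0.093), np.float64(0.015), np.float64(0.093), np.float64(0.015)]
yaw -166.91360848640156
shift [-146.   145.2  -14.5] turn [ 0.31 -0.47 62.59] rows 8.7
```

View pics/c13.png

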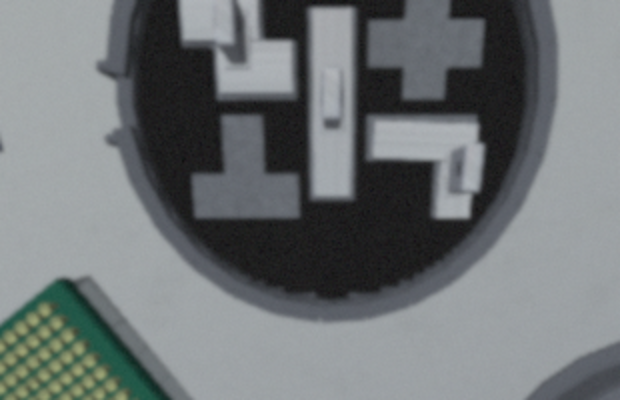

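The zed, bar and ell are seated, and the tee and cross are absent. The notch is at about (110,100) in the crop, between the two ears. Next is the lid: handle at about (0.578, 0.096), yaw 13°.

{"name": "drive_tool", "arguments": {
  "rows": [
    {"wx":0,"wy":0,"wz":60,"x":-146,"y":145,"z":-14,"fingers":1},
    {"wx":0,"wy":0,"wz":60,"x":-146,"y":145,"z":-14,"fingers":1},
    {"wx":0,"wy":0,"wz":60,"x":-146,"y":145,"z":-14,"fingers":1},
    {"wx":0,"wy":0,"wz":60,"x":-146,"y":145,"z":-14,"fingers":1},
    {"wx":0,"wy":0,"wz":60,"x":-146,"y":145,"z":-14,"fingers":1},
    {"wx":0,"wy":0,"wz":60,"x":-146,"y":145,"z":-14,"fingers":1},
    {"wx":0,"wy":0,"wz":60,"x":-146,"y":145,"z":-14,"fingers":1},
    {"wx":0,"wy":0,"wz":60,"x":-146,"y":145,"z":-14,"fingers":1},
    {"wx":0,"wy":0,"wz":60,"x":-146,"y":145,"z":-14,"fingers":1},
    {"wx":0,"wy":0,"wz":60,"x":-146,"y":145,"z":-14,"fingers":1}
  ]
}}

```text
time: 25.9
tcp_pos: [0.4981, 0.0921, 0.2532]
tool_rot: [-3.122, -0.352, 0.002]
contact_force: [-0.2, -0.4, -0.4]
gripper_width: 1.002
finger_force: 0.0
```

{"name": "drive_tool", "arguments": {
  "rows": [
    {"wx":0,"wy":0,"wz":0,"x":0,"y":0,"z":0,"fingers":1},
    {"wx":0,"wy":0,"wz":0,"x":0,"y":0,"z":0,"fingers":1},
    {"wx":0,"wy":0,"wz":0,"x":0,"y":0,"z":0,"fingers":1},
    {"wx":0,"wy":0,"wz":0,"x":0,"y":0,"z":0,"fingers":1},
    {"wx":0,"wy":0,"wz":0,"x":0,"y":0,"z":0,"fingers":1}
  ]
}}

```text
time: 26.32
tcp_pos: [0.4982, 0.0919, 0.254]
tool_rot: [-3.122, -0.353, 0.0]
contact_force: [0.8, 0.6, 0.4]
gripper_width: 1.001
finger_force: 0.0
```

```bash
cat >> h.py <<'E'
def handle(c,guess,z):
    # dark bar handle: top face at z
    g=cv2.cvtColor(c['frame'],cv2.COLOR_RGB2GRAY); q=proj(c,(*guess,z))[0]
    h=(cv2.GaussianBlur(g,(3,3),0)<48).astype(np.uint8); n,l,s,ce=cv2.connectedComponentsWithStats(h)
    i=min([i for i in range(1,n) if 250<s[i,4]<20000],key=lambda i:np.hypot(*(ce[i]-q)))
    cc=cv2.findContours((l==i).astype(np.uint8),cv2.RETR_EXTERNAL,cv2.CHAIN_APPROX_NONE)[0][0]
    r=cv2.minAreaRect(cc); W=ray(c,cv2.boxPoints(r),z)[:,:2]; d=max([W[i]-W[i-1] for i in range(4)],key=np.linalg.norm)
    print('guess px',q.round(0),'rect',r,'handle',W.mean(0).round(4),'sides',[np.linalg.norm(W[i]-W[i-1]).round(3) for i in (0,1)],'yaw',np.degrees(np.arctan2(d[1],d[0]))%180)
E
python3 - <<'E'
from h import *
o,p,Rm=st(); print(p,np.abs(o['joint_vel']).max())
c=cap('wrist','w14.png'); handle(c,(.578,.0956),.092)
k=c['frame'][:,:,::-1].copy(); print(proj(c,[(.578,.0956,.092),(.704,.125,.014)]))
E
```

```text
[0.49822941 0.0919216  0.25395798] 0.0035663945627255806
guess px [329. 109.] rect ((328.728515625, 102.00326538085938), (13.770023345947266, 92.11917114257812), 0.8184555172920227) handle [0.5825 0.0971] sides [np.float64(0.015), np.float64(0.088)] yaw 13.389172410131778
[[329.09897277 109.20060725]
 [327.27107043 -13.06428184]]
```

Run:
```python
from h import *
c=cap('wrist'); g=cv2.cvtColor(c['frame'],cv2.COLOR_RGB2GRAY)
for u in (325,329,333): print(u,'top',g[46:66,u],'bot',g[140:166,u])
for r,(a,b) in {'ends':((55.5),(148))}.items(): print(ray(c,[(329,a),(329,b)],.092)[:,:2])
t=cap('top'); g=cv2.cvtColor(t['frame'],cv2.COLOR_RGB2GRAY)
print('top col', g[165:203,312])
```

```text
325 top [105 104 104 105 107 105 105 103  90  70  44  31  32  34  35  32  35  33
  32  34] bot [ 27  34  34  30  34  33  31  25  39  60  78  94 101 101  99 100 101  99
 100 100 100 100 101 102 100 102]
329 top [105 105 106 108 108 107 105  98  90  61  38  22  35  30  34  29  34  38
  30  29] bot [ 31  36  29  31  32  33  30  28  32  52  77  96 100 100 100 101 100 100
 102 100 100 100 102  99 102  99]
333 top [107 105 107 105 106 106 107 103  90  64  37  27  29  28  29  35  35  32
  27  34] bot [ 31  25  31  26  23  28  31  32  41  64  84  98  97 100 103  97 100  98
 102 100 101 101 101 101 100 100]
[[0.62559617 0.10736392]
 [0.54002064 0.08631706]]
top col [109 113 109 109 114 112 114 113 115 113 113 116 116 116 117 119 116 123
 120 120 121 124 124 126 124 123 124 125 128 126 126 126 129 126 127 126
 127 129]
```

View pics/w14.png

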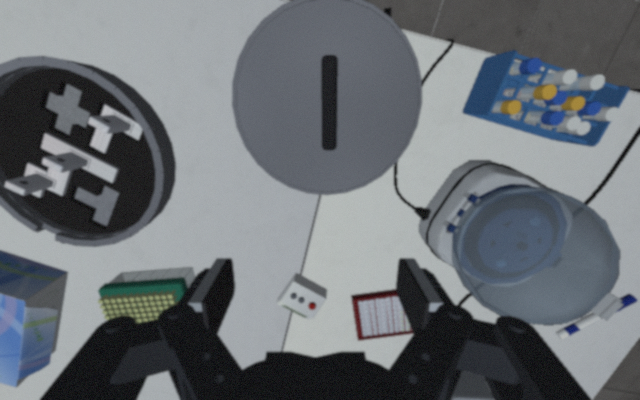

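The last view shows the lid disc in columns 233-421 with its bottom at row 194. The handle runs along column 329, rows 55-149, and the nose is out of frame at the top. I'll check the disc's centre against the handle's.

Run:
```python
from h import *
c=cap('wrist'); g=cv2.GaussianBlur(cv2.cvtColor(c['frame'],cv2.COLOR_RGB2GRAY),(3,3),0).astype(int)
# radial edge search (grey lid ~100 -> bright bench) in lower half
P=[]
for a in np.radians(np.arange(15,166,5)):
    for r in np.arange(80,115,.5):
        u,v=327+r*np.cos(a),98+r*np.sin(a)
        if g[int(round(v)),int(round(u))]>135: P.append((u,v)); break
P=np.array(P)
for z in (.014,.02):
    W=ray(c,P,z)[:,:2]; A=np.c_[2*W,np.ones(len(W))]; s=np.linalg.lstsq(A,(W**2).sum(1),rcond=None)[0]; r=np.sqrt(s[2]+s[:2]@s[:2]); print(z,s[:2],'diam',2*r,'res',np.abs(np.linalg.norm(W-s[:2],axis=1)-r).max())
go(.581,.0968,.13,13.3)
```

```text
0.014 [0.57906659 0.0952995 ] diam 0.23701140702225856 res 0.01492265584099757
0.02 [0.57909265 0.09554263] diam 0.23329905320384856 res 0.014688919502785489
shift [ 81.7  13.6 124. ] turn [ 0.  -0.  -0.4] rows 3.6
```

{"name": "drive_tool", "arguments": {
  "rows": [
    {"wx":0,"wy":0,"wz":-0.4,"x":40,"y":7,"z":20,"fingers":1},
    {"wx":0,"wy":0,"wz":-0.4,"x":81,"y":13,"z":60,"fingers":1},
    {"wx":0,"wy":0,"wz":-0.4,"x":81,"y":13,"z":95,"fingers":0.3},
    {"wx":0,"wy":0,"wz":-0.4,"x":81,"y":13,"z":105,"fingers":0.2},
    {"wx":0,"wy":0,"wz":-0.4,"x":81,"y":13,"z":105,"fingers":0.2},
    {"wx":0,"wy":0,"wz":-0.4,"x":81,"y":13,"z":105,"fingers":0.2},
    {"wx":0,"wy":0,"wz":-0.4,"x":81,"y":13,"z":105,"fingers":0.2},
    {"wx":0,"wy":0,"wz":-0.4,"x":81,"y":13,"z":105,"fingers":0.2},
    {"wx":0,"wy":0,"wz":-0.4,"x":81,"y":13,"z":105,"fingers":0.2}
  ]
}}

```text
time: 27.27
tcp_pos: [0.5811, 0.0978, 0.1515]
tool_rot: [3.12, 0.364, 0.007]
contact_force: [-0.1, -0.0, -0.1]
gripper_width: 0.598
finger_force: 0.0
```

Run:
```python
from h import *
c=cap('wrist','w15.png'); g=cv2.cvtColor(c['frame'],cv2.COLOR_RGB2GRAY); o,p,Rm=st(); print(p)
q=proj(c,[(.58,.096,.092)])[0]; u=int(q[0]); print(q, g[60:300:4,u])
handle(c,(.58,.096),.092)
```

```text
[0.58092994 0.09764179 0.15115561]
[316.97523381 222.0197155 ] [111 111 111 108  80 112 113 113 111 111 111 110 110 110 111 107 111 111
 107 109 109 109 109 102  15  19  30  35  30  34  34  38  36  35  39  35
  37  35  38  38  32  33  36  34  34  30  35  39  33  37  32  26  42 104
 106 107 107 105 106 110]
guess px [317. 222.] rect ((317.0, 211.5), (113.0, 18.0), 90.0) handle [0.5854 0.0973] sides [np.float64(0.092), np.float64(0.013)] yaw 14.008078838710986
```

{"name": "drive_tool", "arguments": {
  "rows": [
    {"wx":0,"wy":0,"wz":0,"x":0.7,"y":0.5,"z":25,"fingers":0},
    {"wx":0,"wy":0,"wz":0,"x":0.7,"y":0.5,"z":50,"fingers":0},
    {"wx":0,"wy":0,"wz":0,"x":0.7,"y":0.5,"z":70,"fingers":0},
    {"wx":0,"wy":0,"wz":0,"x":0.7,"y":0.5,"z":82,"fingers":0},
    {"wx":0,"wy":0,"wz":0,"x":0.7,"y":0.5,"z":85,"fingers":-0.2},
    {"wx":0,"wy":0,"wz":0,"x":0.7,"y":0.5,"z":85,"fingers":-0.4},
    {"wx":0,"wy":0,"wz":0,"x":0.7,"y":0.5,"z":85,"fingers":-0.4},
    {"wx":0,"wy":0,"wz":0,"x":0.7,"y":0.5,"z":85,"fingers":-0.4}
  ]
}}

```text
time: 27.98
tcp_pos: [0.5822, 0.0975, 0.0658]
tool_rot: [-3.12, -0.364, -0.005]
contact_force: [-0.1, -0.6, 0.7]
gripper_width: 0.3
finger_force: 0.0
```

Run:
```python
from h import *
o,p,Rm=st(); print(p,o['contact_force']); go(.5815,.097,.066,13.6)
```

```text
[0.5822038  0.0974895  0.06577061] [-0.12241206 -0.57489602  0.72684605]
shift [-0.8  0.3 -0.2] turn [ 0.   -0.19 -0.31] rows 0.1
```

Close on the handle, then lift slightly and check.

{"name": "drive_tool", "arguments": {
  "rows": [
    {"wx":0,"wy":0,"wz":0,"x":0,"y":0,"z":0,"fingers":-1},
    {"wx":0,"wy":0,"wz":0,"x":0,"y":0,"z":0,"fingers":-1},
    {"wx":0,"wy":0,"wz":0,"x":0,"y":0,"z":0,"fingers":-1},
    {"wx":0,"wy":0,"wz":0,"x":0,"y":0,"z":0,"fingers":-1},
    {"wx":0,"wy":0,"wz":0,"x":0,"y":0,"z":0,"fingers":-1},
    {"wx":0,"wy":0,"wz":0,"x":0,"y":0,"z":0,"fingers":-1}
  ],
  "grip_force": 90
}}

```text
time: 28.48
tcp_pos: [0.5821, 0.0971, 0.0658]
tool_rot: [3.12, 0.363, 0.005]
contact_force: [-1.9, -0.7, 6.0]
gripper_width: 0.171
finger_force: 88.7
```

{"name": "drive_tool", "arguments": {
  "rows": [
    {"wx":0,"wy":0,"wz":0,"x":0,"y":0,"z":-10,"fingers":-1},
    {"wx":0,"wy":0,"wz":0,"x":0,"y":0,"z":-30,"fingers":-1},
    {"wx":0,"wy":0,"wz":0,"x":0,"y":0,"z":-60,"fingers":-1},
    {"wx":0,"wy":0,"wz":0,"x":0,"y":0,"z":-90,"fingers":-1},
    {"wx":0,"wy":0,"wz":0,"x":0,"y":0,"z":-120,"fingers":-1},
    {"wx":0,"wy":0,"wz":0,"x":0,"y":0,"z":-150,"fingers":-1},
    {"wx":0,"wy":0,"wz":0,"x":0,"y":0,"z":-150,"fingers":-1},
    {"wx":0,"wy":0,"wz":0,"x":0,"y":0,"z":-150,"fingers":-1},
    {"wx":0,"wy":0,"wz":0,"x":0,"y":0,"z":-150,"fingers":-1}
  ]
}}

```text
time: 29.23
tcp_pos: [0.5795, 0.0964, 0.2122]
tool_rot: [3.12, 0.364, -0.006]
contact_force: [-0.6, 0.7, -4.6]
gripper_width: 0.171
finger_force: 88.2
```

Run:
```python
from h import *
o,p,Rm=st(); print(p,o['contact_force'],o['joint_positions'].round(2)); go(.50,.32,.216,100);go(.4428,.4022,.19,142.9)
c=cap('wrist','w16.png'); g=cv2.cvtColor(c['frame'],cv2.COLOR_RGB2GRAY)
print(g[60:300:4,317])
```

```text
[0.57948802 0.09639662 0.21218447] [-0.59115668  0.69045642 -4.56952835] [ 0.26  0.48 -0.68  1.41  0.3   1.36 -1.77]
shift [ -25.9 -235.9   -3.8] turn [ -0.16   0.19 -86.7 ] rows 12.1
shift [ -62.6 -329.1   22.3] turn [  -0.24    0.14 -129.6 ] rows 18.1
[115 119 135 137 139 137 139 135 136 135 136 134 133 134 134 135 133 131
 133 133 131 133 132 133 133 131 133 131 131 132 113  24  17  28  28  35
  38  42  40  38  39  42  43  43  43  38  39  41  43  43  40  41  41  40
  37  43  39  40  40  37]
```

{"name": "drive_tool", "arguments": {
  "rows": [
    {"wx":0,"wy":0,"wz":-6,"x":-26,"y":-30,"z":0,"fingers":-1},
    {"wx":0,"wy":0,"wz":-12,"x":-26,"y":-60,"z":0,"fingers":-1},
    {"wx":0,"wy":0,"wz":-19,"x":-26,"y":-90,"z":0,"fingers":-1},
    {"wx":0,"wy":0,"wz":-26,"x":-26,"y":-120,"z":0,"fingers":-1},
    {"wx":0,"wy":0,"wz":-33,"x":-26,"y":-150,"z":0,"fingers":-1},
    {"wx":0,"wy":0,"wz":-40,"x":-26,"y":-180,"z":0,"fingers":-1},
    {"wx":0,"wy":0,"wz":-47,"x":-26,"y":-210,"z":0,"fingers":-1},
    {"wx":0,"wy":0,"wz":-54,"x":-26,"y":-236,"z":0,"fingers":-1},
    {"wx":0,"wy":0,"wz":-61,"x":-26,"y":-236,"z":0,"fingers":-1},
    {"wx":0,"wy":0,"wz":-66,"x":-26,"y":-236,"z":0,"fingers":-1}
  ]
}}

```text
time: 30.12
tcp_pos: [0.4982, 0.3228, 0.2115]
tool_rot: [-2.405, -2.017, 0.007]
contact_force: [0.7, -0.8, -5.1]
gripper_width: 0.168
finger_force: 88.3
```

Run:
```python
from h import *
o,p,Rm=st(); print(p); go(.4428,.4022,.20,142.9)
```

```text
[0.49823079 0.32278213 0.21152516]
shift [ 68.6 -68.4  11.7] turn [-3.000e-01 -6.000e-02 -6.293e+01] rows 8.8
```

{"name": "drive_tool", "arguments": {
  "rows": [
    {"wx":0,"wy":0,"wz":-7,"x":10,"y":-10,"z":0,"fingers":-1},
    {"wx":0,"wy":0,"wz":-14,"x":20,"y":-20,"z":0,"fingers":-1},
    {"wx":0,"wy":0,"wz":-21,"x":30,"y":-30,"z":0,"fingers":-1},
    {"wx":0,"wy":0,"wz":-28,"x":45,"y":-45,"z":0,"fingers":-1},
    {"wx":0,"wy":0,"wz":-35,"x":60,"y":-60,"z":0,"fingers":-1},
    {"wx":0,"wy":0,"wz":-42,"x":68.6,"y":-68.4,"z":0,"fingers":-1},
    {"wx":0,"wy":0,"wz":-49,"x":68.6,"y":-68.4,"z":0,"fingers":-1},
    {"wx":0,"wy":0,"wz":-56,"x":68.6,"y":-68.4,"z":5,"fingers":-1},
    {"wx":0,"wy":0,"wz":-62,"x":68.6,"y":-68.4,"z":10,"fingers":-1},
    {"wx":0,"wy":0,"wz":-63,"x":68.6,"y":-68.4,"z":12,"fingers":-1}
  ]
}}

```text
time: 30.95
tcp_pos: [0.4461, 0.3992, 0.1986]
tool_rot: [-1.01, -2.972, 0.008]
contact_force: [1.0, -0.4, -3.8]
gripper_width: 0.17
finger_force: 88.3
```

{"name": "drive_tool", "arguments": {
  "rows": [
    {"wx":0,"wy":0,"wz":0,"x":0,"y":0,"z":0,"fingers":-1},
    {"wx":0,"wy":0,"wz":0,"x":0,"y":0,"z":0,"fingers":-1},
    {"wx":0,"wy":0,"wz":0,"x":0,"y":0,"z":0,"fingers":-1},
    {"wx":0,"wy":0,"wz":0,"x":0,"y":0,"z":0,"fingers":-1},
    {"wx":0,"wy":0,"wz":0,"x":0,"y":0,"z":0,"fingers":-1}
  ]
}}

```text
time: 31.37
tcp_pos: [0.4469, 0.4009, 0.2023]
tool_rot: [1.016, 2.972, 0.001]
contact_force: [-0.0, -0.4, -4.0]
gripper_width: 0.172
finger_force: 88.3
```

Run:
```python
from h import *
o,p,Rm=st(); print(p,o['joint_positions'].round(2)); go(.4428,.4022,.115,142.9)
# lid in hand: top view, handle and disc
t=cap('top','top2.png'); lz=p[2]-.0658
g=cv2.GaussianBlur(cv2.cvtColor(t['frame'],cv2.COLOR_RGB2GRAY),(3,3),0)
w=cap('wrist','w17.png'); gw=cv2.cvtColor(w['frame'],cv2.COLOR_RGB2GRAY)
f=proj(w,p+Rm@np.array([.115,0,.0658-.014])); n=proj(w,p+Rm@np.array([.130,0,.0658-.014])); print('nose exp px',f,n)
u,v=n[0].round().astype(int); print(gw[max(v-20,0):v+20:2,u])
```

```text
[0.44690836 0.40087189 0.20232923] [-0.08  0.7  -1.18  1.38  0.64  1.47 -0.32]
shift [ 4.1 -1.5 87.3] turn [ 0.03  0.02 -0.65] rows 2.1
nose exp px [[314.18270046  47.85801365]] [[314.16162753  19.38803442]]
[206 207 205 207 207 207 205 206 208 202 165 121 122 118 117 120 120 121
 121 119]
```

{"name": "drive_tool", "arguments": {
  "rows": [
    {"wx":0,"wy":0,"wz":-0.6,"x":4.1,"y":-1.5,"z":20,"fingers":-1},
    {"wx":0,"wy":0,"wz":-0.6,"x":4.1,"y":-1.5,"z":45,"fingers":-1},
    {"wx":0,"wy":0,"wz":-0.6,"x":4.1,"y":-1.5,"z":70,"fingers":-1},
    {"wx":0,"wy":0,"wz":-0.6,"x":4.1,"y":-1.5,"z":87,"fingers":-1},
    {"wx":0,"wy":0,"wz":-0.6,"x":4.1,"y":-1.5,"z":91,"fingers":-1},
    {"wx":0,"wy":0,"wz":-0.6,"x":4.1,"y":-1.5,"z":91,"fingers":-1},
    {"wx":0,"wy":0,"wz":-0.6,"x":4.1,"y":-1.5,"z":91,"fingers":-1},
    {"wx":0,"wy":0,"wz":-0.6,"x":4.1,"y":-1.5,"z":91,"fingers":-1},
    {"wx":0,"wy":0,"wz":-0.6,"x":4.1,"y":-1.5,"z":91,"fingers":-1},
    {"wx":0,"wy":0,"wz":-0.6,"x":4.1,"y":-1.5,"z":91,"fingers":-1}
  ]
}}

```text
time: 32.3
tcp_pos: [0.4431, 0.4029, 0.1124]
tool_rot: [0.999, 2.977, 0.003]
contact_force: [-0.4, -0.5, -4.3]
gripper_width: 0.17
finger_force: 88.3
```

Run:
```python
from h import *
o,p,Rm=st(); print(p,o['contact_force'],o['joint_positions'].round(2)); go(.4428,.4022,.0975,142.9)
```

```text
[0.44308363 0.40285372 0.11238157] [-0.43256349 -0.46819111 -4.29116084] [-0.09  0.78 -1.13  1.52  0.72  1.3  -0.37]
shift [-0.2 -0.7 14.9] turn [ 0.13  0.01 -0.01] rows 0.4
```

Lower onto the rim, slowly.

{"name": "drive_tool", "arguments": {
  "rows": [
    {"wx":0,"wy":0,"wz":0,"x":-0.2,"y":-0.7,"z":4,"fingers":-1},
    {"wx":0,"wy":0,"wz":0,"x":-0.2,"y":-0.7,"z":7,"fingers":-1},
    {"wx":0,"wy":0,"wz":0,"x":-0.2,"y":-0.7,"z":9,"fingers":-1},
    {"wx":0,"wy":0,"wz":0,"x":-0.2,"y":-0.7,"z":11,"fingers":-1},
    {"wx":0,"wy":0,"wz":0,"x":-0.2,"y":-0.7,"z":13,"fingers":-1},
    {"wx":0,"wy":0,"wz":0,"x":-0.2,"y":-0.7,"z":14.5,"fingers":-1},
    {"wx":0,"wy":0,"wz":0,"x":-0.2,"y":-0.7,"z":15.5,"fingers":-1},
    {"wx":0,"wy":0,"wz":0,"x":-0.2,"y":-0.7,"z":15.5,"fingers":-1},
    {"wx":0,"wy":0,"wz":0,"x":-0.2,"y":-0.7,"z":15.5,"fingers":-1},
    {"wx":0,"wy":0,"wz":0,"x":-0.2,"y":-0.7,"z":15.5,"fingers":-1}
  ]
}}

```text
time: 33.13
tcp_pos: [0.4434, 0.4011, 0.0963]
tool_rot: [1.0, 2.976, 0.0]
contact_force: [3.3, -4.4, 3.8]
gripper_width: 0.171
finger_force: 89.6
```

Run:
```python
from h import *
o,p,Rm=st(); print(p,o['contact_force'],o['moment'],o['joint_positions'].round(2)); go(.4428,.4022,.0975,142.9)
```

```text
[0.44336255 0.40108737 0.09628899] [ 3.34297036 -4.38666877  3.77526158] [-0.63916569  0.07083113  0.229209  ] [-0.09  0.79 -1.12  1.54  0.73  1.28 -0.38]
shift [ 1.1  0.5 -1.2] turn [ 0.04  0.09 -0.05] rows 0.0
```

{"name": "drive_tool", "arguments": {
  "rows": [
    {"wx":0,"wy":0,"wz":-2,"x":0,"y":0,"z":0,"fingers":-1},
    {"wx":0,"wy":0,"wz":-4,"x":0,"y":0,"z":0,"fingers":-1},
    {"wx":0,"wy":0,"wz":-6,"x":0,"y":0,"z":0,"fingers":-1},
    {"wx":0,"wy":0,"wz":-8,"x":0,"y":0,"z":0,"fingers":-1},
    {"wx":0,"wy":0,"wz":-10,"x":0,"y":0,"z":0,"fingers":-1},
    {"wx":0,"wy":0,"wz":-12,"x":0,"y":0,"z":0,"fingers":-1},
    {"wx":0,"wy":0,"wz":-14,"x":0,"y":0,"z":0,"fingers":-1},
    {"wx":0,"wy":0,"wz":-15,"x":0,"y":0,"z":0,"fingers":-1},
    {"wx":0,"wy":0,"wz":-15,"x":0,"y":0,"z":0,"fingers":-1},
    {"wx":0,"wy":0,"wz":-15,"x":0,"y":0,"z":0,"fingers":-1}
  ]
}}

```text
time: 33.97
tcp_pos: [0.4432, 0.403, 0.0963]
tool_rot: [0.604, 3.082, 0.006]
contact_force: [3.3, 1.3, 0.7]
gripper_width: 0.168
finger_force: 89.4
```

Run:
```python
from h import *
o,p,Rm=st(); print(p,o['contact_force'],o['moment'],o['joint_positions'].round(2)); go(.4428,.4022,.0895,162.9)
```

```text
[0.44315678 0.40300505 0.09625828] [3.26903186 1.28657265 0.66817077] [ 0.68759383 -0.22354965 -0.42501767] [-0.07  0.82 -1.16  1.53  0.77  1.3  -0.15]
shift [ 0.  -0.9  6.8] turn [ 0.24  0.   -5.09] rows 0.7
```

{"name": "drive_tool", "arguments": {
  "rows": [
    {"wx":0,"wy":0,"wz":-1,"x":0,"y":-0.5,"z":1,"fingers":-1},
    {"wx":0,"wy":0,"wz":-2,"x":0,"y":-0.7,"z":2,"fingers":-1},
    {"wx":0,"wy":0,"wz":-3,"x":0,"y":-0.9,"z":2,"fingers":-1},
    {"wx":0,"wy":0,"wz":-4,"x":0,"y":-0.9,"z":2,"fingers":-1},
    {"wx":0,"wy":0,"wz":-4.6,"x":0,"y":-0.9,"z":2.5,"fingers":-1},
    {"wx":0,"wy":0,"wz":-5.1,"x":0,"y":-0.9,"z":3,"fingers":-1},
    {"wx":0,"wy":0,"wz":-5.1,"x":0,"y":-0.9,"z":3,"fingers":-1},
    {"wx":0,"wy":0,"wz":-5.1,"x":0,"y":-0.9,"z":3,"fingers":-1},
    {"wx":0,"wy":0,"wz":-5.1,"x":0,"y":-0.9,"z":3,"fingers":-1}
  ]
}}

```text
time: 34.72
tcp_pos: [0.4423, 0.4027, 0.0938]
tool_rot: [0.464, 3.107, 0.008]
contact_force: [3.8, 3.7, 4.9]
gripper_width: 0.171
finger_force: 90.0
```

Run:
```python
from h import *
o,p,Rm=st(); print(p,o['contact_force'],o['moment']); go(.4428,.4022,.0895,162.9)
```

```text
[0.44231327 0.40272062 0.09379072] [3.81098332 3.74353662 4.89840142] [ 1.38217421 -0.03357248 -0.62311644]
shift [-0.6 -0.4  4.3] turn [ 0.28 -0.02  0.12] rows 0.1
```

{"name": "drive_tool", "arguments": {
  "rows": [
    {"wx":0,"wy":0,"wz":0,"x":-0.6,"y":0,"z":1,"fingers":-1},
    {"wx":0,"wy":0,"wz":0,"x":-0.6,"y":0,"z":2,"fingers":-1},
    {"wx":0,"wy":0,"wz":0,"x":-0.6,"y":0,"z":3,"fingers":-1},
    {"wx":0,"wy":0,"wz":0,"x":-0.6,"y":0,"z":3,"fingers":-1},
    {"wx":0,"wy":0,"wz":0,"x":-0.6,"y":0,"z":3,"fingers":-1}
  ]
}}

```text
time: 35.13
tcp_pos: [0.4413, 0.4, 0.0899]
tool_rot: [-0.459, -3.108, 0.003]
contact_force: [0.5, -0.0, 7.4]
gripper_width: 0.168
finger_force: 90.3
```

{"name": "drive_tool", "arguments": {
  "rows": [
    {"wx":0,"wy":0,"wz":0,"x":0,"y":0,"z":1,"fingers":-1},
    {"wx":0,"wy":0,"wz":0,"x":0,"y":0,"z":1,"fingers":-1},
    {"wx":0,"wy":0,"wz":0,"x":0,"y":0,"z":1,"fingers":-1}
  ]
}}

```text
time: 35.38
tcp_pos: [0.4413, 0.4, 0.0899]
tool_rot: [0.459, 3.108, -0.004]
contact_force: [0.2, -1.3, 12.1]
gripper_width: 0.172
finger_force: 90.9
```

Run:
```python
from h import *
o,p,Rm=st(); print(p,o['contact_force'],o['moment']); go(.4428,.4022,.0898,162.9)
```

```text
[0.44130461 0.40003561 0.08986553] [ 0.20620396 -1.26679864 12.06511466] [-0.28779873  0.17587808 -0.07866528]
shift [-0.8  2.5  0.1] turn [-0.12  0.03  0.3 ] rows 0.1
```

{"name": "drive_tool", "arguments": {
  "rows": [
    {"wx":0,"wy":0,"wz":0,"x":0,"y":0,"z":-1,"fingers":-1},
    {"wx":0,"wy":0,"wz":0,"x":0,"y":0,"z":-1,"fingers":-0.4},
    {"wx":0,"wy":0,"wz":0,"x":0,"y":0,"z":-1,"fingers":0},
    {"wx":0,"wy":0,"wz":0,"x":0,"y":0,"z":-1,"fingers":0},
    {"wx":0,"wy":0,"wz":0,"x":0,"y":0,"z":-1,"fingers":0},
    {"wx":0,"wy":0,"wz":0,"x":0,"y":0,"z":-20,"fingers":0},
    {"wx":0,"wy":0,"wz":0,"x":0,"y":0,"z":-60,"fingers":0},
    {"wx":0,"wy":0,"wz":0,"x":0,"y":0,"z":-100,"fingers":0},
    {"wx":0,"wy":0,"wz":0,"x":0,"y":0,"z":-130,"fingers":0.5},
    {"wx":0,"wy":0,"wz":0,"x":0,"y":0,"z":-130,"fingers":0.5}
  ]
}}

```text
time: 36.22
tcp_pos: [0.4433, 0.4039, 0.2256]
tool_rot: [0.463, 3.102, 0.015]
contact_force: [-0.3, 1.2, 1.5]
gripper_width: 0.745
finger_force: 0.0
```

{"name": "drive_tool", "arguments": {
  "rows": [
    {"wx":0,"wy":0,"wz":0,"x":-30,"y":0,"z":-10,"fingers":1},
    {"wx":0,"wy":0,"wz":0,"x":-60,"y":0,"z":-20,"fingers":1},
    {"wx":0,"wy":0,"wz":0,"x":-60,"y":0,"z":-20,"fingers":1},
    {"wx":0,"wy":0,"wz":0,"x":-60,"y":0,"z":-20,"fingers":1},
    {"wx":0,"wy":0,"wz":0,"x":-60,"y":0,"z":-20,"fingers":1},
    {"wx":0,"wy":0,"wz":0,"x":-60,"y":0,"z":-20,"fingers":1}
  ]
}}

```text
time: 36.72
tcp_pos: [0.4984, 0.3833, 0.2378]
tool_rot: [-0.46, -3.106, 0.001]
contact_force: [0.3, 0.6, -0.2]
gripper_width: 0.994
finger_force: 0.0
```

Run:
```python
from h import *
o,p,Rm=st(); print(p,o['contact_force'])
c=cap('wrist','w18.png'); handle(c,CASE,.116)
g=cv2.GaussianBlur(cv2.cvtColor(c['frame'],cv2.COLOR_RGB2GRAY),(3,3),0).astype(int)
# nose tip: scan a ring at r=125 mm, z=.034 for grey against bright bench
for r in (.123,.127):
    a=np.radians(np.arange(150,176,1.)); P=np.c_[CASE[0]+r*np.cos(a),CASE[1]+r*np.sin(a),np.full(len(a),.034)]
    q=proj(c,P).round().astype(int); print(r,[(int(np.degrees(t).round()),int(g[v,u])) if 0<=v<400 and 0<=u<640 else None for t,(u,v) in zip(a,q)])
```

```text
[0.49844968 0.38333796 0.23783691] [ 0.30970306  0.62391348 -0.17401841]
guess px [317. 132.] rect ((314.5, 129.0), (100.0, 15.0), 90.0) handle [0.4423 0.4   ] sides [np.float64(0.088), np.float64(0.013)] yaw 162.61882917210156
0.123 [(150, 159), (151, 162), (152, 158), (153, 151), (154, 115), (155, 96), (156, 95), (157, 136), (158, 159), (159, 135), (160, 102), (161, 96), (162, 97), (163, 97), (164, 97), (165, 97), (166, 95), (167, 96), (168, 94), (169, 110), (170, 121), (171, 100), (172, 94), (173, 133), (174, 152), (175, 157)]
0.127 [(150, 164), (151, 164), (152, 163), (153, 161), None, None, None, None, None, None, None, None, None, None, None, None, None, None, None, None, None, None, None, (173, 138), (174, 160), (175, 162)]
```

The nose spans about 159.5-168.5° between ears at 155.5° and 171.5°, so it sits mid-notch. The TCP height showed the lid fully down, and the arm is clear. Handing in.

```bash
python3 -c "
from rig import manip
print(manip.finish_job())"
```

```text
the job is handed in; nothing more can be done
None
```

I handed the job in with the three gauges on the bench (bar, L and Z) seated in their cut-outs, and the lid turned on the rim until its nose dropped into the notch and it sat flush; the hand-in returned no verdict.

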